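Set up two strap clamps on a stepped bracket

ROBOT

A 6-joint arm with a two-finger parallel gripper is mounted at the origin on the work surface; the furniture and walls round the work are solid. World frame = base frame: x ahead of the robot, y to its left, z up, the work surface at z = 0. Lengths are in m, angles in rad, forces in N, time in s.
With the tool pointing down it reaches from about 0.35 to 0.775 m from the base axis. Payload 5.5 kg.
Tool frame: the origin (TCP) lies midway between the tips of the shut fingers; the grasp point (between the pads) lies hold_point_z behind it (hold_point_z is the distance from the TCP to the grasp point, in m); z points along the fingers, y is the direction in which the jaws open and shut (so a half turn about z gives the same grasp; the last joint's range is limited). The gripper opens to 85 mm and grips with 20 to 120 N. Pads are 22 mm wide; open, the fingers measure 114 mm over their backs; the gripper's body (76 mm by 85 mm) begins 54 mm behind the grasp point. The pads swing forward as they close: fully open they stand 13 mm farther back than shut.
Start: joints at [1.046, 0.313, 0.046, 1.304, 0, 1.431], TCP at [0.216, 0.533, 0.231] pointing down, gripper open.
Joint ranges: [-2.76, 2.76], [-0.86, 1.69], [-1.03, 1.26], [-2.2, 2.34], [-1.47, 1.5], [-3.14, 3.14]. Speed limits (rad/s): [2.57, 2.57, 3.14, 3.14, 3.14, 3.14].

INTERFACE

Orientations are given as a unit quaternion [w, x, y, z].
In Python, from workcell import * gives the robot as it stands. The module is installed in compiled form; this text tells all that it offers.
- The arm moves only by the tool jog_arm, never from a script. Its argument "plan" is a list of rows, each a list of 6 numbers: the shift along the world's x, y, z in m, then the turn, a rotation vector about the world's x, y, z in degrees. A call has exactly 10 rows; each row shifts and turns the commanded pose from where the row before left it; what a row does not reach is not made up. A row lasts 1/10 s, in which the tool goes at most 50 mm and 8.59 degrees, less where a joint would pass 70% of its speed; a pose out of reach is approached as far as the arm can. A call with a gripper value outside its range is refused whole. "hand" is the opening, from 0 (shut) to 1 (fully open), set as the call begins (left out, the last holds). The fingers move at their own pace and stop on an object; "force" is the grip in N (left out, the last holds). Time passes only in rows, so rows that do not move let the fingers close, or fill a call up. It gives the time, the measured TCP pose, the force and the opening at its end, in the units of the state.
- get_state(): the state, without advancing time (a new reading comes with each control period).
- read_camera(name): name is "side" or "top"; returns the picture (480x640x3 uint8, red, green, blue); there is no depth.
- calibration(name): a dict with "K" (3x3 intrinsics, pixels), "world_to_cam" (4x4, takes a point from world to camera coordinates). Camera axes: x right, y down, z forward; pixel columns grow to the right and rows downward; lengths in m; the calibration is good to about 2 mm. A picture is of the moment at which its call begins. calibration takes no time and is no camera call.
- hand_in(): hands the job in, once; it reports no verdict.
The state is a dict: "clock": time; "joint_pos": joint angles; "qvel": joint speeds; "tau": joint torques, N m; "tcp_pos": TCP position; "orientation": TCP orientation; "wrist_force": force on the tool from outside, world axes, zero at the start; "ft_torque": the same for the moment, N m; "finger_gap": finger opening in m.
Only numpy, scipy, OpenCV 4.12 (cv2) and the standard library are available. Lean on these libraries where they do the work, as an engineer would, in place of code of your own. Each camera call takes 0.05 s, during which the arm holds its last target.

TASK

Set up the strap clamps that will hold the green bracket on its slotted plate for drilling. First stand, crosswise between the chalk lines behind each stud, the packing that is as tall as the foot on that side (the bright drilled block on the low side, the dark square tube on the high side; not the V block, which you leave where it is). Then drop the strap whose slot suits the stud over each stud - bright narrow one on the thin stud, black wide one on the thick stud - so that it lies level and straight out from the bracket, its inner end on the foot and its outer end on the packing.

Things in the scene. Friction and masses are not known exactly. Their poses are not given: they have to be found in the camera images.
- fixture: Fixed steel plate 316 (x, along its T-slot) x 120 mm, top 20 mm above the table; origin: centre of its underside; any yaw. Amid it a green bracket 58 mm wide: low foot from x = -52 to 0, 25 mm above the plate top, high foot from 0 to +52, 40 mm above it, hub 36 mm across, 54 mm above it.
- pad_low (a point): Low side: the point on the plate top midway between its two chalk lines (fixture x = -101 and -151 mm), where the middle of the packing's underside belongs. Axes as the fixture's. Inward of it, at fixture x = -68 mm, stands the thin stud, 12 mm across, 58 mm above the plate top, tip tapered.
- pad_high (a point): High side: the point on the plate top midway between its two chalk lines (fixture x = +101 and +151 mm), where the middle of the packing's underside belongs. Axes as the fixture's. Inward of it, at fixture x = +68 mm, stands the thick stud, 20 mm across, 72 mm above the plate top, tip tapered.
- seat_low (a point): Where the centre of the narrow strap belongs once it lies level on low foot and packing: fixture x = -86 mm, 30 mm above the plate top. Axes as the fixture's.
- seat_high (a point): Where the centre of the wide strap belongs once it lies level on high foot and packing: fixture x = +86 mm, 46 mm above the plate top. Axes as the fixture's.
- drilled_block_c (a point): Centre of the loose bright steel block with drilled holes, 50 (x) x 76 (y) x 25 mm high, 0.6 kg, lying flat on the table; the point is 12.5 mm above its underside. It goes to the low side, its 50 mm along the plate's length.
- square_tube_c (a point): Centre of the loose dark square-tube offcut, 40 (x) x 110 (y) x 40 mm high, 0.4 kg; the point is 20 mm above its underside (the similar piece at the far back edge of the table is not meant). It goes to the high side, its 40 mm along the plate's length.
- narrow_strap_c (a point): Centre of the loose bright clamp strap, 112 (x) x 39 (y) x 10 mm thick, 0.2 kg, lying flat, with a lengthwise slot 82 x 19 mm in its middle (both ends alike); the point is 5 mm above its underside. It goes over the thin stud, which then stands 18 mm from the middle of the slot.
- wide_strap_c (a point): Centre of the loose black clamp strap, 112 (x) x 50 (y) x 12 mm thick, 0.3 kg, lying flat, with a lengthwise slot 82 x 28 mm in its middle (both ends alike); the point is 6 mm above its underside. It goes over the thick stud, which then stands 18 mm from the middle of the slot.
- vee_c (a point): Centre of a loose bright V block, 60 x 60 x 45 mm, which stands by and is not needed; the point is 22.5 mm above its underside.
Things that resemble listed ones, but are neither listed nor needed, are in the scene too. What is meant by the part that bears drilled_block_c is not yellow, and is the smaller of those in its own colour.

How it is judged:
On the way, in this order (a step that is already met when the one before it is completed fails the run):
1. both packings stand crosswise in their places behind the studs (x of drilled_block_c in the frame of pad_low between -0.015 and 0.015 m and y of drilled_block_c in the frame of pad_low between -0.015 and 0.015 m and z of drilled_block_c in the frame of pad_low between 0.0095 and 0.0155 m and angle between each of drilled_block_c, square_tube_c's own z axis and vertical below 0.06 rad and angle between the x axis of drilled_block_c and the x axis of pad_low, either way round below 0.2 rad and x of square_tube_c in the frame of pad_high between -0.015 and 0.015 m and y of square_tube_c in the frame of pad_high between -0.015 and 0.015 m and z of square_tube_c in the frame of pad_high between 0.017 and 0.023 m and angle between the x axis of square_tube_c and the x axis of pad_high, either way round below 0.2 rad), for 0.2 s.
2. both straps lie level over their studs on foot and packing (all of step 1 and x of narrow_strap_c in the frame of seat_low between -0.015 and 0.015 m and y of narrow_strap_c in the frame of seat_low between -0.01 and 0.01 m and z of narrow_strap_c in the frame of seat_low between -0.003 and 0.003 m and angle between each of narrow_strap_c, wide_strap_c's own z axis and vertical below 0.05 rad and angle between the x axis of narrow_strap_c and the x axis of seat_low, either way round below 0.2 rad and x of wide_strap_c in the frame of seat_high between -0.015 and 0.015 m and y of wide_strap_c in the frame of seat_high between -0.01 and 0.01 m and z of wide_strap_c in the frame of seat_high between -0.003 and 0.003 m and angle between the x axis of wide_strap_c and the x axis of seat_high, either way round below 0.2 rad), for 0.2 s.
At the end, for the whole second after the job is handed in: Drilled block at the low pad and square tube at the high pad, flat, within 15 mm and 0.2 rad of crosswise; narrow strap on the thin stud, wide strap on the thick one, level to 0.05 rad, within 3 mm in height, 15 mm along, 10 mm across and 0.2 rad of its seat; all at rest (all of step 2); the robot touches nothing.
It fails at once if the V block is shifted by more than 20 mm (distance of vee_c from where it was at the start of the episode above 0.02 m).
It also fails if it takes over 120 s, if anything falls off the work surface, if the arm or the gripper's body presses on something with over 40 N, if the wrist force passes 120 N, or if a joint passes its speed limit or range.

## Working session

There is one attempt and no reset: what is moved stays moved. The work goes in short steps, Python scripts to look and compute and a tool call to move; the robot and the scene stay as the last step left them, time stands still between calls to the robot, and variables do not carry over. Pictures are saved under pics/ and viewed, and the job is handed in when it is done.

Besides the shell and the picture viewer there is one more tool, called after "Request:" as name([rows], argument=value, ...), one row to a line, values as JSON. jog_arm: Moves the arm, as the interface text tells. Its arguments: {"type":"object","properties":{"plan":{"type":"array","items":{"type":"array","items":{"type":"number"}}},"hand":{"type":"number"},"force":{"type":"number"}},"required":["plan"]}

```bash
mkdir -p pics; python3 - <<'E'
from workcell import *
import cv2
for n in ("top","side"):
    im=read_camera(n); cv2.imwrite(f"pics/{n}0.png",im[:,:,::-1]); c=calibration(n); print(n,c)
print(get_state())
E
```

```text
top {'K': array([[580.67233725,   0.        , 319.92556433],
       [  0.        , 580.67233725, 243.37647649],
       [  0.        ,   0.        ,   1.        ]]), 'world_to_cam': array([[ 2.59213878e-02, -9.99663424e-01, -1.05819753e-03,
        -6.10321794e-02],
       [-9.77245160e-01, -2.51171264e-02, -2.10620577e-01,
         5.10495306e-01],
       [ 2.10523108e-01,  6.49369605e-03, -9.77567314e-01,
         1.60039938e+00],
       [ 0.00000000e+00,  0.00000000e+00,  0.00000000e+00,
         1.00000000e+00]])}
side {'K': array([[459.59695177,   0.        , 323.8079419 ],
       [  0.        , 459.59695177, 245.85133128],
       [  0.        ,   0.        ,   1.        ]]), 'world_to_cam': array([[ 0.99873638, -0.04986149, -0.00628301, -0.50861278],
       [-0.02928325, -0.47577782, -0.8790779 ,  0.04151133],
       [ 0.04084281,  0.87815107, -0.47663672,  1.13652805],
       [ 0.        ,  0.        ,  0.        ,  1.        ]])}
{'clock': 0.1, 'joint_pos': array([ 1.04639508e+00,  3.13906896e-01,  4.50832685e-02,  1.30360069e+00,
       -1.01804580e-05,  1.43120294e+00]), 'qvel': array([-0.00087222, -0.0024404 ,  0.00107561,  0.00274573, -0.00090324,
        0.00048413]), 'tau': array([ 2.90639786e-03, -4.81726170e+01,  2.99243259e+01,  1.27918032e-02,
       -1.19073161e-04, -2.09666149e-05]), 'tcp_pos': array([0.21561963, 0.53254487, 0.2305047 ]), 'orientation': array([-2.60494019e-04,  1.91218948e-01,  9.81547070e-01, -7.71202490e-04]), 'wrist_force': array([ 0.76535102, -0.47837831, -0.82850115]), 'ft_torque': array([ 0.05981844, -0.01485613,  0.03660466]), 'finger_gap': 0.08518626173715278}
```

View pics/top0.png

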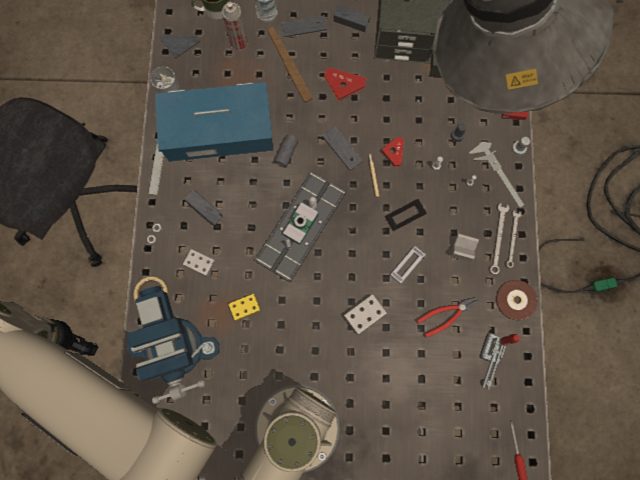

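View pics/side0.png

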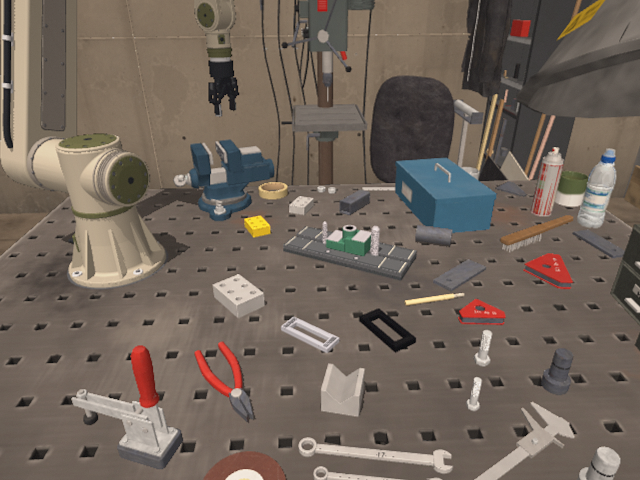

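```bash
cat > h.py <<'E'
import numpy as np,cv2
from workcell import *
def crop(n,src,x0,y0,x1,y1,s,out):
    im=cv2.imread(src)[y0:y1,x0:x1]; cv2.imwrite(out,cv2.resize(im,None,fx=s,fy=s,interpolation=cv2.INTER_CUBIC))
def px2w(n,u,v,z):
    c=calibration(n);K=c['K'];T=c['world_to_cam'];R=T[:3,:3];t=T[:3,3]
    o=-R.T@t; d=R.T@np.linalg.inv(K)@np.array([u,v,1.]); return o+d*(z-o[2])/d[2]
def w2px(n,p):
    c=calibration(n);q=c['world_to_cam'][:3,:3]@np.array(p)+c['world_to_cam'][:3,3];q=c['K']@q;return q[:2]/q[2]
E
python3 - <<'E'
from h import *
crop('t','pics/top0.png',175,170,355,290,4.4,'pics/t_a.png')
crop('t','pics/top0.png',380,190,500,290,6,'pics/t_b.png')
crop('t','pics/side0.png',270,180,430,290,5,'pics/s_a.png')
E
```

```text
(no output)
```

View pics/t_a.png

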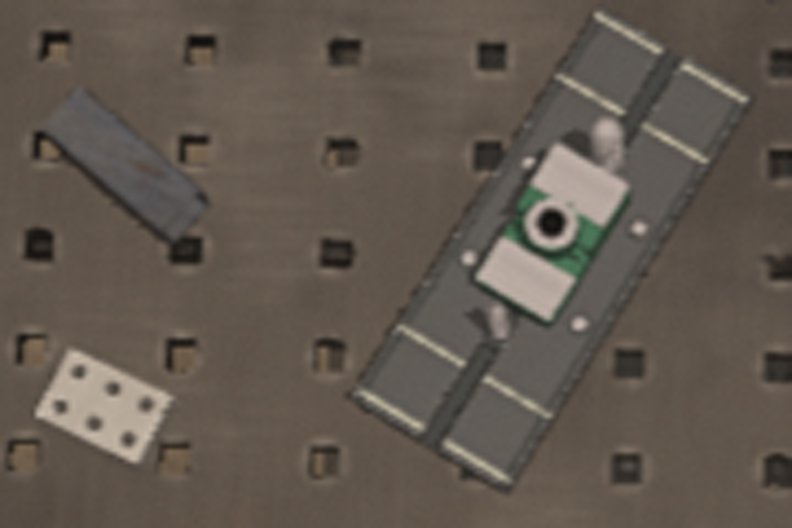

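View pics/t_b.png

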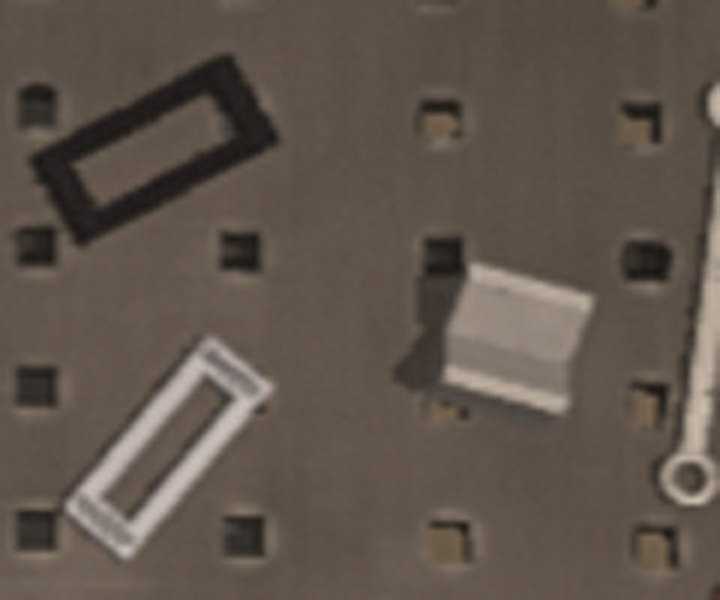

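View pics/s_a.png

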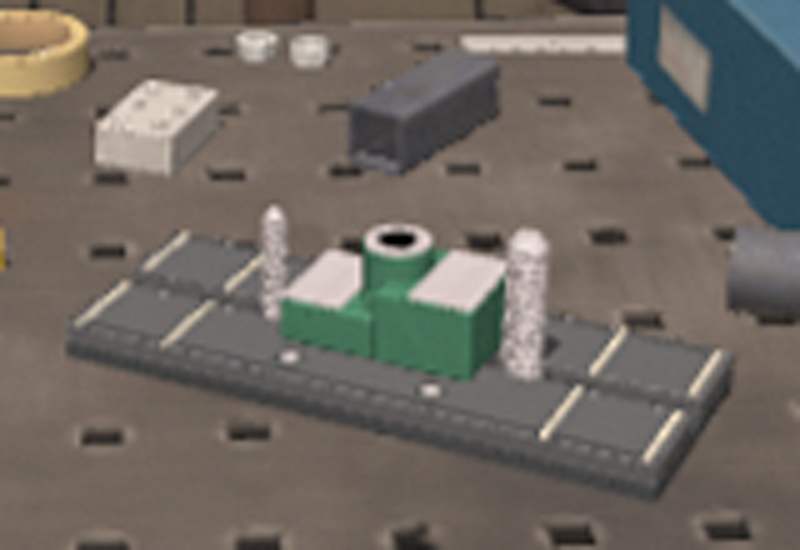

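```bash
python3 - <<'E'
from h import *
crop('t','pics/side0.png',270,300,430,420,5,'pics/s_b.png')
E
```

```text
(no output)
```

View pics/s_b.png

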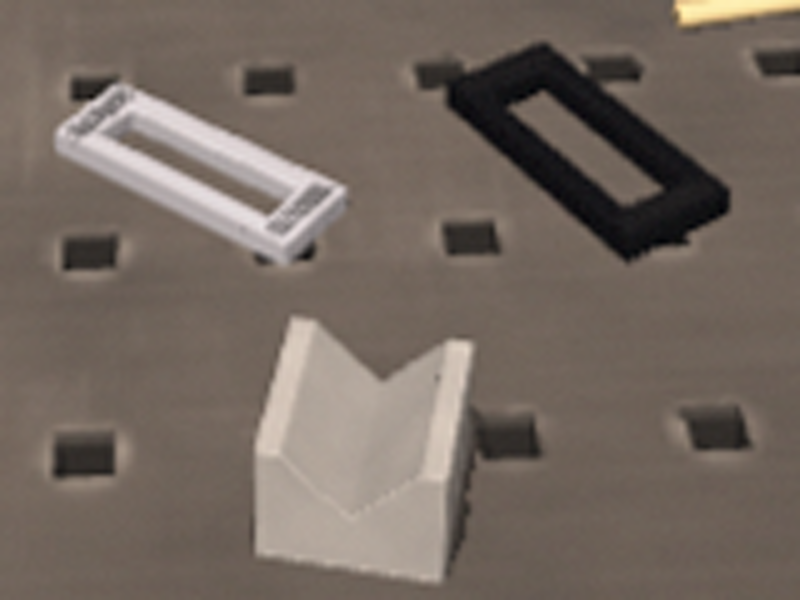

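```bash
cat > fit.py <<'E'
from h import *
from scipy.optimize import least_squares
def fit(obs,L,W,z):
    # obs list (cam,px4x2 full-image). corners matched by best cyclic assignment
    base=np.array([[1,1],[1,-1],[-1,-1],[-1,1]])*[L/2,W/2]
    best=None
    c0=np.mean([px2w(obs[0][0],u,v,z) for u,v in obs[0][1]],axis=0)
    from scipy.optimize import linear_sum_assignment
    for a0 in np.arange(0,np.pi,np.pi/8):
        p=np.array([c0[0],c0[1],a0])
        def proj(p,n):
            R=np.array([[np.cos(p[2]),-np.sin(p[2])],[np.sin(p[2]),np.cos(p[2])]])
            return np.array([w2px(n,[*(R@b+p[:2]),z]) for b in base])
        for it in range(4):
            asg=[linear_sum_assignment(np.linalg.norm(proj(p,n)[:,None]-q[None],axis=2))[1] for n,q in obs]
            f=lambda p:np.concatenate([(proj(p,n)-q[a]).ravel() for (n,q),a in zip(obs,asg)])
            r=least_squares(f,p);p=r.x
        if best is None or r.cost<best.cost: best=r
    return best
def T(pts,s,x0,y0): return (np.array(pts)+.5)/s-.5+[x0,y0]
E
python3 - <<'E'
from fit import *
ta=lambda p:("top",T(p,4.4,175,170)); tb=lambda p:("top",T(p,6,380,190))
sa=lambda p:("side",T(p,5,270,180)); sb=lambda p:("side",T(p,5,270,300))
D={'plate':([ta([(597,12),(750,99),(510,490),(350,395)]),sa([(187,232),(68,342),(735,355),(655,485)])],.316,.12,.02),
'block':([ta([(70,348),(174,398),(137,464),(35,412)]),sa([(150,80),(218,92),(172,135),(97,128)])],.05,.076,.025),
'tube':([ta([(80,88),(208,196),(178,234),(44,126)]),sa([(457,55),(498,65),(402,118),(350,107)])],.04,.11,.04),
'nar':([tb([(210,337),(273,386),(127,558),(67,508)]),sb([(112,83),(347,187),(282,248),(57,135)])],.112,.039,.01),
'wid':([tb([(230,53),(280,138),(82,243),(30,158)]),sb([(545,42),(730,190),(625,243),(450,88)])],.112,.05,.012)}
for k,(o,L,W,z) in D.items():
    for oo in ([o[0]],[o[1]],o):
        r=fit(oo,L,W,z); print(k,r.x.round(4),np.degrees(r.x[2]).round(1),'rms',np.sqrt(np.mean(r.fun**2)).round(2), 'R',np.hypot(*r.x[:2]).round(3))
p=fit(D['plate'][0],.316,.12,.02).x
for x in(-101,-151,101,151,-68,68):
    w=[p[0]+np.cos(p[2])*x/1e3,p[1]+np.sin(p[2])*x/1e3,.02]; print(x,np.round(w,3),(w2px('top',w)-[175,170])*4.4)
E
```

```text
plate [0.5717 0.0109 2.6255] 150.4 rms 0.78 R 0.572Traceback (most recent call last):
  File "<stdin>", line 11, in <module>
  File "fit.py", line 17, in fit
    r=least_squares(f,p);p=r.x
    return func(*args, **kwargs)
    vector_fun = VectorFunction(
        fun_wrapped,
    ...<6 lines>...
        workers=workers
    )
    self.J, dct = approx_derivative(
                  ~~~~~~~~~~~~~~~~~^
        self.fun_wrapped, self.x, f0=self.f, **finite_diff_options
        ^^^^^^^^^^^^^^^^^^^^^^^^^^^^^^^^^^^^^^^^^^^^^^^^^^^^^^^^^^
    )
    ^
    J, _nfev = _dense_difference(fun_wrapped, x0, f0, h,
               ~~~~~~~~~~~~~~~~~^^^^^^^^^^^^^^^^^^^^^^^^
                             use_one_sided, method,
                             ^^^^^^^^^^^^^^^^^^^^^^
                             mf)
                             ^^^
    df = [f_eval - f0 for f_eval in f_evals]
                                    ^^^^^^^
    f = np.atleast_1d(self.fun(x, *self.args, **self.kwargs))
                      ~~~~~~~~^^^^^^^^^^^^^^^^^^^^^^^^^^^^^^
    return np.atleast_1d(self.fun(x))
                         ~~~~~~~~^^^
    return self.f(x, *self.args, **self.kwargs)
           ~~~~~~^^^^^^^^^^^^^^^^^^^^^^^^^^^^^^
  File "fit.py", line 16, in <lambda>
    f=lambda p:np.concatenate([(proj(p,n)-q[a]).ravel() for (n,q),a in zip(obs,asg)])
                                ~~~~^^^^^
  File "fit.py", line 13, in proj
    return np.array([w2px(n,[*(R@b+p[:2]),z]) for b in base])
                     ~~~~^^^^^^^^^^^^^^^^^^^^
  File "h.py", line 9, in w2px
    c=calibration(n);q=c['world_to_cam'][:3,:3]@np.array(p)+c['world_to_cam'][:3,3];q=c['K']@q;return q[:2]/q[2]
ValueError: time passes only in moves, steps and waits
```

```bash
python3 - <<'E'
from workcell import *
import numpy as np
np.savez('cal.npz',**{n+k:calibration(n)[k] for n in('top','side') for k in('K','world_to_cam')})
print(get_state()['clock'])
E
sed -i '1a C=np.load("cal.npz")\nC={n:{k:C[n+k] for k in("K","world_to_cam")} for n in("top","side")}' h.py
sed -i 's/=calibration(n)/=C[n]/g; s/^from workcell.*$//' h.py; sed -i '1s/$/ /' h.py; head -12 h.py
cat > run1.py <<'E'
from fit import *
ta=lambda p:("top",T(p,4.4,175,170)); tb=lambda p:("top",T(p,6,380,190))
sa=lambda p:("side",T(p,5,270,180)); sb=lambda p:("side",T(p,5,270,300))
D={'plate':([ta([(597,12),(750,99),(510,490),(350,395)]),sa([(187,232),(68,342),(735,355),(655,485)])],.316,.12,.02),
'block':([ta([(70,348),(174,398),(137,464),(35,412)]),sa([(150,80),(218,92),(172,135),(97,128)])],.05,.076,.025),
'tube':([ta([(80,88),(208,196),(178,234),(44,126)]),sa([(457,55),(498,65),(402,118),(350,107)])],.04,.11,.04),
'nar':([tb([(210,337),(273,386),(127,558),(67,508)]),sb([(112,83),(347,187),(282,248),(57,135)])],.112,.039,.01),
'wid':([tb([(230,53),(280,138),(82,243),(30,158)]),sb([(545,42),(730,190),(625,243),(450,88)])],.112,.05,.012)}
for k,(o,L,W,z) in D.items():
    for oo in ([o[0]],[o[1]],o):
        r=fit(oo,L,W,z); print(k,r.x.round(4),np.degrees(r.x[2]).round(1),'rms',np.sqrt(np.mean(r.fun**2)).round(2), 'R',np.hypot(*r.x[:2]).round(3))
p=fit(D['plate'][0],.316,.12,.02).x
for x in(-101,-151,101,151,-68,68):
    w=[p[0]+np.cos(p[2])*x/1e3,p[1]+np.sin(p[2])*x/1e3,.02]; print(x,np.round(w,3),(w2px('top',w)-[175,170])*4.4)
E
python3 run1.py
```

```text
0.1
import numpy as np,cv2 
C=np.load("cal.npz")
C={n:{k:C[n+k] for k in("K","world_to_cam")} for n in("top","side")}

def crop(n,src,x0,y0,x1,y1,s,out):
    im=cv2.imread(src)[y0:y1,x0:x1]; cv2.imwrite(out,cv2.resize(im,None,fx=s,fy=s,interpolation=cv2.INTER_CUBIC))
def px2w(n,u,v,z):
    c=C[n];K=c['K'];T=c['world_to_cam'];R=T[:3,:3];t=T[:3,3]
    o=-R.T@t; d=R.T@np.linalg.inv(K)@np.array([u,v,1.]); return o+d*(z-o[2])/d[2]
def w2px(n,p):
    c=C[n];q=c['world_to_cam'][:3,:3]@np.array(p)+c['world_to_cam'][:3,3];q=c['K']@q;return q[:2]/q[2]
plate [0.5717 0.0109 2.6255] 150.4 rms 0.78 R 0.572
plate [ 5.7230e-01 -1.2000e-03  2.6103e+00] 149.6 rms 1.36 R 0.572
plate [0.5726 0.0077 2.6194] 150.1 rms 1.57 R 0.573
block [0.4551 0.3016 2.7087] 155.2 rms 0.25 R 0.546
block [0.4561 0.3001 2.7205] 155.9 rms 0.37 R 0.546
block [0.4556 0.3014 2.7133] 155.5 rms 0.36 R 0.546
tube [0.6173 0.2944 2.4821] 142.2 rms 1.15 R 0.684
tube [0.6195 0.2897 2.4253] 139.0 rms 0.76 R 0.684
tube [0.6185 0.2937 2.4605] 141.0 rms 1.12 R 0.685
nar [ 0.4666 -0.3045  2.4575] 140.8 rms 0.2 R 0.557
nar [ 0.4653 -0.3064  2.4638] 141.2 rms 0.55 R 0.557
nar [ 0.4657 -0.3054 -0.6807] -39.0 rms 0.52 R 0.557
wid [ 0.6157 -0.2982  2.0902] 119.8 rms 0.18 R 0.684
wid [ 0.6155 -0.3028  2.0805] 119.2 rms 0.53 R 0.686
wid [ 0.6158 -0.3005  2.0838] 119.4 rms 0.68 R 0.685
-101 [ 0.66  -0.043  0.02 ] [635.76319891 118.19045019]
-151 [ 0.703 -0.068  0.02 ] [674.28218383  57.57676307]
101 [0.485 0.058 0.02 ] [475.9710877  369.64019772]
151 [0.442 0.083 0.02 ] [435.35165636 433.55915892]
-68 [ 0.632 -0.026  0.02 ] [610.11997298 158.54277194]
68 [0.514 0.042 0.02 ] [502.54382369 327.82519381]
```

```bash
python3 - <<'E'
from fit import *
xs=np.array([-.151,-.101,.101,.151])
t=T([(433,438),(475,370),(631.5,118.5),(672.5,57)],4.4,175,170)
s=T([(134,278.5),(214,300),(585,381.5),(683.5,405)],5,270,180)
def f(p,w):
    P=[[p[0]+np.cos(p[2])*x,p[1]+np.sin(p[2])*x,.02] for x in xs]
    r=[]
    if 't' in w: r+=[w2px('top',q)-o for q,o in zip(P,t)]
    if 's' in w: r+=[w2px('side',q)-o for q,o in zip(P,s)]
    return np.array(r).ravel()
for w in('t','s','ts'):
    r=least_squares(f,[.57,.01,-.52],args=(w,)); print(w,r.x.round(4),np.degrees(r.x[2]),r.fun.round(2))
E
```

```text
t [ 0.5729  0.0104 -0.5158] -29.550866715601664 [ 0.27 -0.58 -0.14  0.29  0.26  0.08 -0.4   0.23]
s [ 0.5716  0.007  -0.5108] -29.263841145048715 [-0.35  0.19  0.4  -0.3  -0.12  0.14  0.06 -0.04]
ts [ 0.5723  0.0096 -0.5142] -29.459061006662232 [ 0.61 -0.32  0.18  0.53  0.47  0.26 -0.2   0.4  -0.   -0.34  0.69 -0.83
 -0.09 -0.33  0.04 -0.5 ]
```

```bash
python3 - <<'E'
from h import *
import workcell
print([k for k in dir(workcell) if not k.startswith('_')])
print(getattr(workcell,'hold_point_z',None))
for u,v in[(140,290),(190,290),(215,350),(130,380),(200,395),(160,160),(272,150)]: print((u,v),px2w('top',u,v,0.0).round(3),px2w('top',u,v,0.15).round(3))
print(w2px('side',[.216,.533,.2305]),w2px('top',[.216,.533,.2305]))
crop('t','pics/side0.png',160,60,300,220,4,'pics/s_v.png')
E
```

```text
['MotionError', 'calibration', 'get_state', 'hand_in', 'hold_point_z', 'read_camera']
0.0187
(140, 290) [0.372 0.47  0.   ] [0.353 0.422 0.15 ]
(190, 290) [0.376 0.325 0.   ] [0.357 0.291 0.15 ]
(215, 350) [0.207 0.242 0.   ] [0.203 0.215 0.15 ]
(130, 380) [0.118 0.475 0.   ] [0.122 0.427 0.15 ]
(200, 395) [0.083 0.276 0.   ] [0.09  0.246 0.15 ]
(160, 160) [0.77  0.445 0.   ] [0.716 0.4   0.15 ]
(272, 150) [0.811 0.106 0.   ] [0.753 0.091 0.15 ]
[225.71322492 117.15204268] [ 79.95133418 340.21262972]
```

View pics/s_v.png

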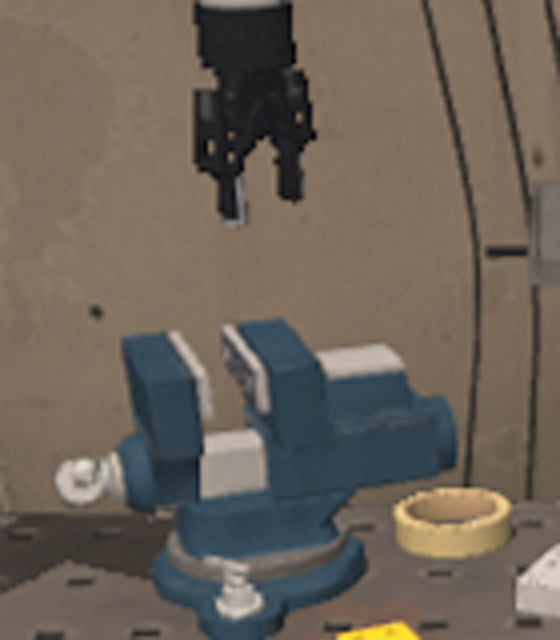

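Request:
jog_arm([
  [0.02,0,0.02,0,0,8],
  [0.025,0,0.02,0,0,8],
  [0.025,0,0.02,0,0,8],
  [0.025,0,0.015,0,0,8],
  [0.025,0,0,0,0,8],
  [0.025,-0.02,0,0,0,8],
  [0.025,-0.03,0,0,0,8],
  [0.025,-0.03,0,0,0,8],
  [0.025,-0.03,0,0,0,8],
  [0.02,-0.03,0,0,0,8],
], hand=1)

```text
clock: 1.1
tcp_pos: [0.4569, 0.3916, 0.3055]
orientation: [-0.001, -0.487, 0.873, -0.0]
wrist_force: [0.0, 0.7, 0.0]
finger_gap: 0.0853
```

Request:
jog_arm([
  [0,-0.02,-0.02,0,0,3.5],
  [0,-0.025,-0.025,0,0,3.5],
  [-0.0015,-0.025,-0.03,0,0,0],
  [0,-0.02,-0.035,0,0,0],
  [0,0,-0.04,0,0,0],
  [0,0,-0.04,0,0,0],
  [0,0,-0.03,0,0,0],
  [0,0,-0.02,0,0,0],
  [0,0,0,0,0,0],
  [0,0,0,0,0,0],
])

```text
clock: 2.1
tcp_pos: [0.4541, 0.3029, 0.0663]
orientation: [-0.001, -0.537, 0.844, 0.0]
wrist_force: [0.6, 0.7, 0.4]
finger_gap: 0.0855
```

```bash
python3 - <<'E'
from h import *
from workcell import *
for n in("top","side"):cv2.imwrite(f"pics/{n}1.png",read_camera(n)[:,:,::-1])
crop('t','pics/side1.png',240,140,360,240,6,'pics/s1.png')
s=get_state();print(s['tcp_pos'],s['joint_pos'])
E
```

```text
[0.45536972 0.30350363 0.06771879] [ 4.41114566e-01  3.63100848e-01 -3.03422556e-01  9.02071434e-01
  1.07078344e-04 -6.92580105e-01]
```

View pics/s1.png

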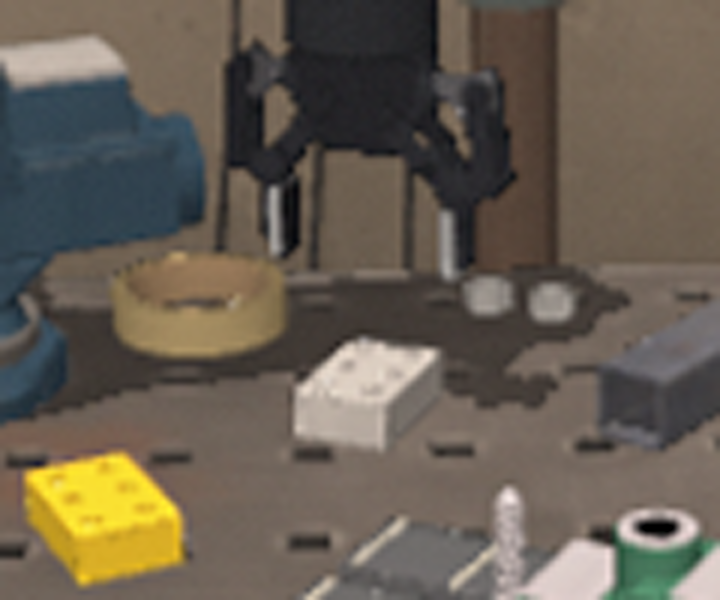

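View pics/top1.png

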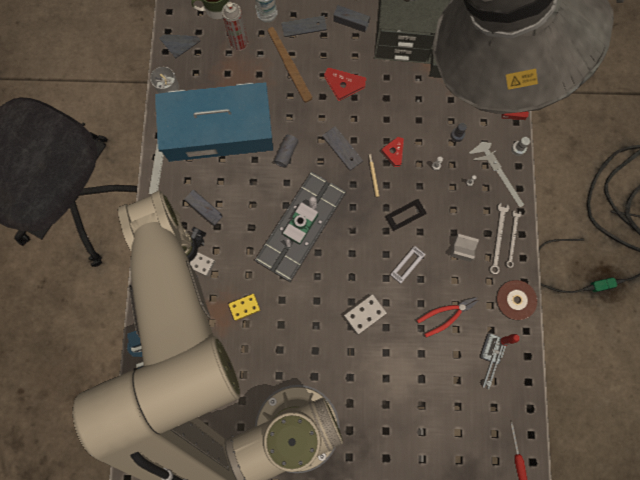

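```bash
python3 - <<'E'
from h import *
a=np.radians(155.5);d=np.array([np.cos(a),np.sin(a),0])*.0425
for s in(1,-1):print((w2px('side',np.array([.4554,.3035,.0677+.013])+s*d)-[240,140])*6)
E
```

```text
[287.83662291 251.36357101]
[442.58222063 272.78682032]
```

Request:
jog_arm([
  [0,-0.002,-0.02,0,0,0],
  [0,0,-0.02,0,0,0],
  [0,0,-0.014,0,0,0],
  [0,0,-0.007,0,0,0],
  [0,0,-0.003,0,0,0],
  [0,0,0,0,0,0],
  [0,0,0,0,0,0],
  [0,0,0,0,0,0],
  [0,0,0,0,0,0],
  [0,0,0,0,0,0],
])

```text
clock: 3.2
tcp_pos: [0.4546, 0.3011, 0.0027]
orientation: [0.0, -0.537, 0.844, -0.0]
wrist_force: [0.4, -0.2, -0.4]
finger_gap: 0.0854
```

Request:
jog_arm([
  [0,0,0,0,0,0],
  [0,0,0,0,0,0],
  [0,0,0,0,0,0],
  [0,0,0,0,0,0],
  [0,0,0,0,0,0],
  [0,0,0,0,0,0],
  [0,0,0,0,0,0],
  [0,0,0,0,0,0],
  [0,0,0,0,0,0],
  [0,0,0,0,0,0],
], hand=0, force=60)

```text
clock: 4.2
tcp_pos: [0.4542, 0.3013, 0.0027]
orientation: [0.0, -0.537, 0.844, 0.0]
wrist_force: [-3.4, 0.4, 5.9]
finger_gap: 0.0487
```

Request:
jog_arm([
  [0,0,0.01,0,0,0],
  [0,0,0.03,0,0,0],
  [0,0,0.04,0,0,0],
  [0,-0.029,0.02,0,0,-1.5],
  [0.003,-0.04,0,0,0,-1.5],
  [0.0055,-0.04,0,0,0,-1.5],
  [0,-0.04,0,0,0,0],
  [0,-0.04,0,0,0,0],
  [0,-0.03,0,0,0,0],
  [0,-0.01,0,0,0,0],
])

```text
clock: 5.2
tcp_pos: [0.4616, 0.0692, 0.1016]
orientation: [-0.001, -0.502, 0.865, 0.0]
wrist_force: [0.2, 0.4, -8.0]
finger_gap: 0.049
```

Request:
jog_arm([
  [0,0,0,0,0,0],
  [0,0,-0.02,0,0,0],
  [0,0,-0.02,0,0,0],
  [0,0,0,0,0,0],
  [0,0,0,0,0,0],
  [0,0,0,0,0,0],
  [0,0,0,0,0,0],
  [0,0,0,0,0,0],
  [0,0,0,0,0,0],
  [0,0,0,0,0,0],
])

```text
clock: 6.2
tcp_pos: [0.463, 0.072, 0.0626]
orientation: [0.0, -0.503, 0.864, -0.0]
wrist_force: [0.3, -0.8, -7.6]
finger_gap: 0.0486
```

```bash
cat > snap.py <<'E'
import sys
from h import *
from workcell import *
from scipy.spatial.transform import Rotation as R
k=sys.argv[1]
for n in("top","side"):cv2.imwrite(f"pics/{n}{k}.png",read_camera(n)[:,:,::-1])
s=get_state();q=s['orientation'];m=R.from_quat([q[1],q[2],q[3],q[0]]).as_matrix()
print(s['clock'],s['tcp_pos'].round(4),'jaw',np.degrees(np.arctan2(m[1,1],m[0,1])).round(2),'z',m[:,2].round(3),s['wrist_force'].round(1),round(s['finger_gap'],4))
for a in sys.argv[2:]:
    n,x0,y0,x1,y1,sc=a.split(',');crop(n,f'pics/{n}{k}.png',int(x0),int(y0),int(x1),int(y1),float(sc),f'pics/{n}{k}_c.png')
E
python3 snap.py 2 side,260,160,420,280,5 top,175,170,355,290,4.4
```

```text
6.3 [0.4629 0.072  0.0624] jaw 150.45 z [ 0.  0. -1.] [ 0.5 -1.1 -7.6] 0.0488
```

View pics/side2_c.png

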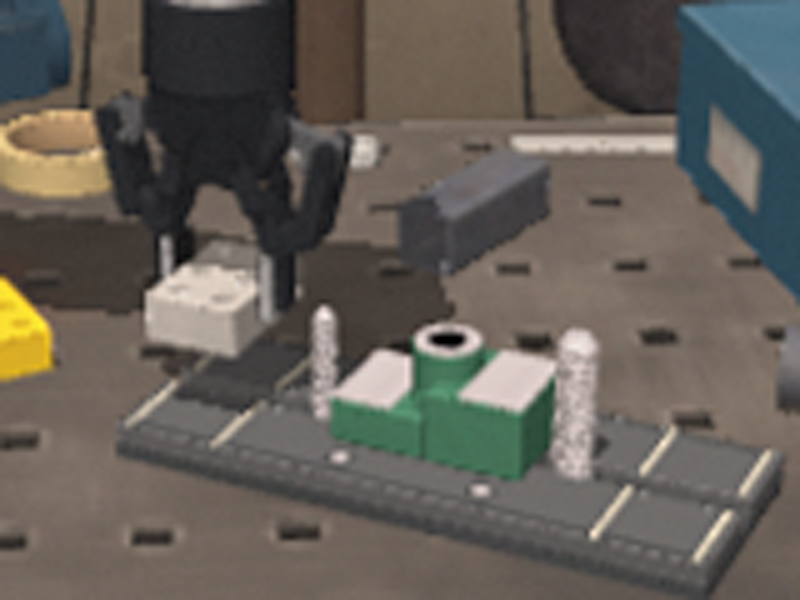

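View pics/top2_c.png

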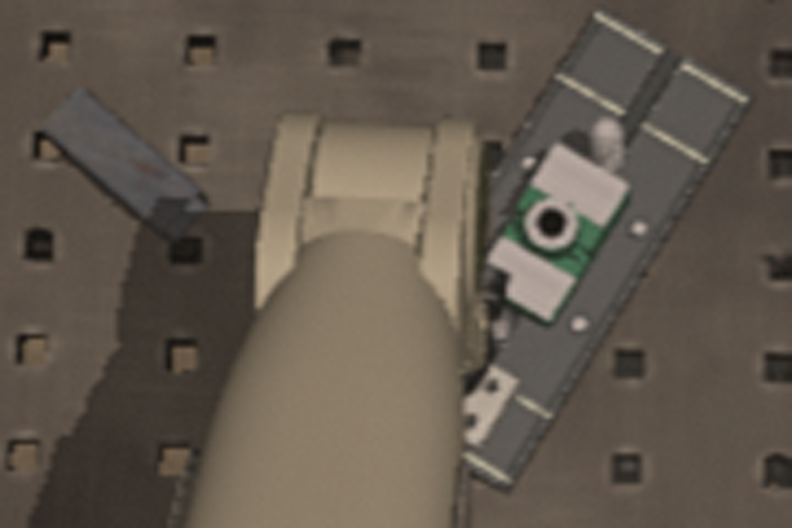

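Request:
jog_arm([
  [0,0,-0.015,0,0,0],
  [0,0,-0.012,0,0,0],
  [0,0,-0.006,0,0,0],
  [0,0,-0.003,0,0,0],
  [0,0,-0.002,0,0,0],
  [0,0,-0.0015,0,0,0],
  [0,0,0,0,0,0],
  [0,0,0,0,0,0],
  [0,0,0,0,0,0],
  [0,0,0,0,0,0],
])

```text
clock: 7.3
tcp_pos: [0.4628, 0.0719, 0.0252]
orientation: [0.0, -0.503, 0.864, -0.001]
wrist_force: [-9.8, 0.8, 12.5]
finger_gap: 0.0488
```

Request:
jog_arm([
  [0,0,0,0,0,0],
  [0,0,0,0,0,0],
  [0,0,0,0,0,0],
  [0,0,0,0,0,0],
  [0,0,0,0,0,0],
  [0,0,0.005,0,0,0],
  [0,0,0.015,0,0,0],
  [0,0,0.02,0,0,0],
  [0,0,0.03,0,0,0],
  [0,0,0.03,0,0,0],
], hand=0.68)

```text
clock: 8.3
tcp_pos: [0.4643, 0.0719, 0.1255]
orientation: [0.002, -0.503, 0.864, -0.001]
wrist_force: [0.5, 0.4, 0.5]
finger_gap: 0.0576
```

```bash
python3 - <<'E'
from h import *
crop('t','pics/top0.png',175,180,235,230,12,'pics/t_tube.png')
crop('t','pics/side0.png',330,180,380,220,14,'pics/s_tube.png')
E
```

```text
(no output)
```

View pics/t_tube.png

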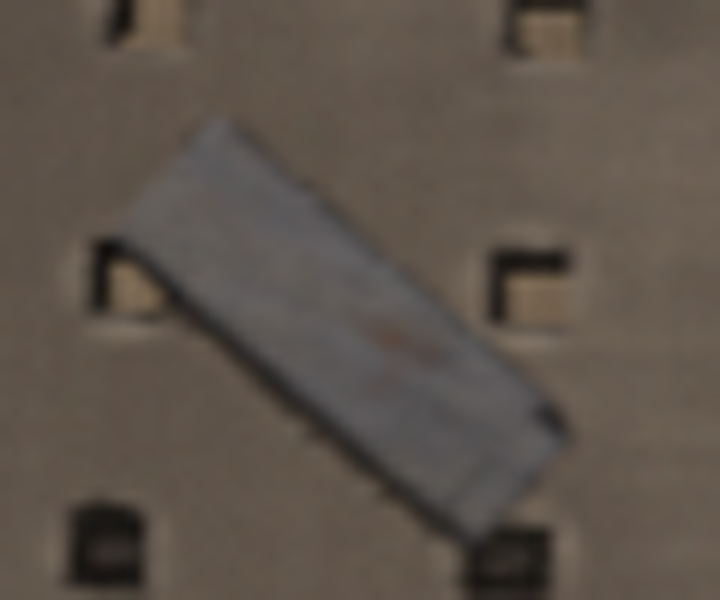

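View pics/s_tube.png

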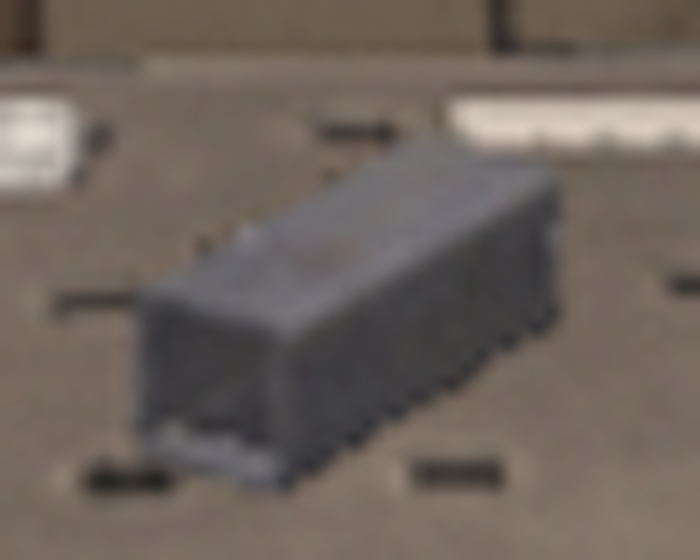

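```bash
python3 - <<'E'
from fit import *
t=("top",T([(225,116),(550,405),(455,512),(122,232)],12,175,180)); s=("side",T([(425,140),(555,178),(287,325),(145,292)],14,330,180))
for o in([t],[s],[t,s]):
    r=fit(o,.04,.11,.04);print(r.x.round(4),np.degrees(r.x[2])%180,r.fun.round(1))
E
```

```text
[0.6182 0.297  2.4582] 140.84459929483776 [-0.6  0.6 -0.5  0.2  0.3 -0.1  0.8 -0.6]
[0.6194 0.2946 2.4484] 140.28323565656478 [-0.7 -0.2 -0.6 -0.3  0.9 -0.2  0.3  0.6]
[0.6189 0.2967 2.4544] 140.62808084623117 [-0.6  0.4 -0.3 -0.1  0.5 -0.4  0.9 -0.8 -0.8 -0.4 -0.9 -0.6  0.6 -0.5
  0.2  0.3]
```

Request:
jog_arm([
  [0.0155,0.0225,0,0,0,-2],
  [0.0155,0.0225,0,0,0,-2],
  [0.0155,0.0225,0,0,0,-2],
  [0.0155,0.0225,0,0,0,-2],
  [0.0155,0.0225,0,0,0,-1.7],
  [0.0155,0.0225,0,0,0,0],
  [0.0155,0.0225,0,0,0,0],
  [0.0155,0.0225,0,0,0,0],
  [0.0155,0.0225,0,0,0,0],
  [0.016,0.0225,0,0,0,0],
], hand=1)

```text
clock: 9.3
tcp_pos: [0.6205, 0.2984, 0.125]
orientation: [0.002, -0.429, 0.904, -0.0]
wrist_force: [-0.2, 0.5, 0.1]
finger_gap: 0.0854
```

Request:
jog_arm([
  [0,0,-0.01,0,0,0],
  [0,0,-0.025,0,0,0],
  [0,0,-0.025,0,0,0],
  [0,0,0,0,0,0],
  [0,0,0,0,0,0],
  [0,0,0,0,0,0],
  [0,0,0,0,0,0],
  [0,0,0,0,0,0],
  [0,0,0,0,0,0],
  [0,0,0,0,0,0],
])

```text
clock: 10.3
tcp_pos: [0.6185, 0.297, 0.0632]
orientation: [0.0, -0.429, 0.904, 0.0]
wrist_force: [-0.4, 0.5, 0.4]
finger_gap: 0.0851
```

```bash
python3 snap.py 3 side,300,140,420,240,6 top,175,170,355,290,4.4
```

```text
10.4 [0.6184 0.297  0.0629] jaw 140.76 z [-0.  0. -1.] [0.2 0.7 0.6] 0.0853
```

View pics/side3_c.png

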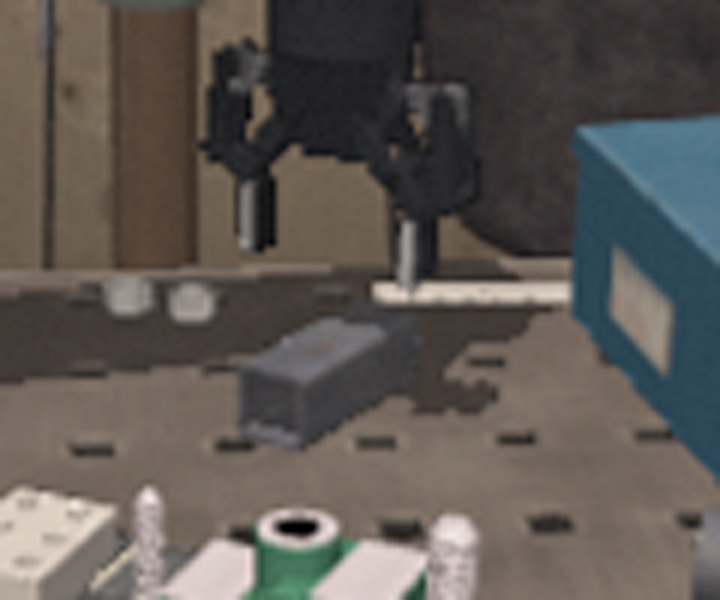

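View pics/top3_c.png

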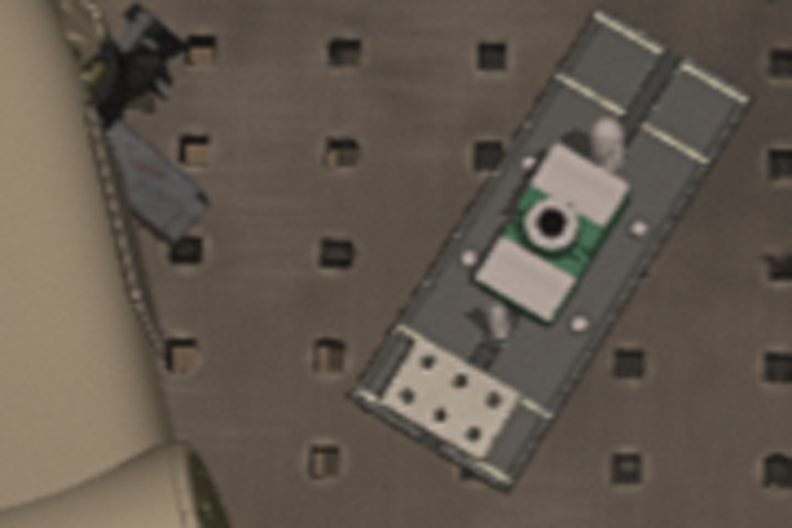

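```bash
python3 - <<'E'
from fit import *
r=fit([("top",T([(413,338),(522,398),(487,460),(378,402)],4.4,175,170))],.05,.076,.045);print(r.x.round(4),np.degrees(r.x[2])%180,r.fun.round(1))
E
```

```text
[0.4612 0.0735 2.6725] 153.1252044953144 [-1.   0.1  0.4  0.8  1.1  0.2 -0.5 -1.1]
```

Request:
jog_arm([
  [0,0,-0.02,0,0,0],
  [0,0,-0.02,0,0,0],
  [0,0,-0.012,0,0,0],
  [0,0,0,0,0,0],
  [0,0,0,0,0,0],
  [0,0,0,0,0,0],
  [0,0,0,0,0,0],
  [0,0,0,0,0,0],
  [0,0,0,0,0,0],
  [0,0,0,0,0,0],
])

```text
clock: 11.4
tcp_pos: [0.6185, 0.297, 0.0111]
orientation: [0.0, -0.429, 0.904, 0.0]
wrist_force: [0.7, -0.8, -0.0]
finger_gap: 0.0853
```

Request:
jog_arm([
  [0,0,0,0,0,0],
  [0,0,0,0,0,0],
  [0,0,0,0,0,0],
  [0,0,0,0,0,0],
  [0,0,0,0,0,0],
  [0,0,0,0,0,0],
  [0,0,0,0,0,0],
  [0,0,0,0,0,0],
  [0,0,0,0,0,0],
  [0,0,0,0,0,0],
], hand=0, force=60)

```text
clock: 12.4
tcp_pos: [0.6183, 0.2973, 0.0111]
orientation: [0.0, -0.429, 0.903, 0.0]
wrist_force: [-2.8, 2.5, 4.2]
finger_gap: 0.0387
```

Request:
jog_arm([
  [0,0,0.02,0,0,0],
  [0,0,0.04,0,0,0],
  [0,-0.01,0.045,0,0,0],
  [0,-0.03,0.03,0,0,0],
  [0,-0.045,0.005,0,0,2],
  [0,-0.045,0,0,0,2],
  [0,-0.045,0,0,0,2],
  [0.01,-0.045,0,0,0,2],
  [0.01,-0.045,0,0,0,1.7],
  [0.01,-0.04,0,0,0,0],
])

```text
clock: 13.4
tcp_pos: [0.6474, -0.011, 0.1489]
orientation: [-0.002, -0.503, 0.864, 0.0]
wrist_force: [0.4, 0.9, -5.0]
finger_gap: 0.039
```

Request:
jog_arm([
  [0.014,-0.03,0,0,0,0],
  [0.02,-0.0143,0,0,0,0],
  [0,0,-0.02,0,0,0],
  [0,0,-0.03,0,0,0],
  [0,0,-0.03,0,0,0],
  [0,0,-0.015,0,0,0],
  [0,0,0,0,0,0],
  [0,0,0,0,0,0],
  [0,0,0,0,0,0],
  [0,0,0,0,0,0],
])

```text
clock: 14.4
tcp_pos: [0.6834, -0.0526, 0.0574]
orientation: [0.001, -0.503, 0.864, -0.001]
wrist_force: [0.6, 0.7, -5.5]
finger_gap: 0.0389
```

```bash
python3 snap.py 4 side,270,160,430,280,5 top,175,170,355,290,4.4
```

```text
14.5 [ 0.6832 -0.0525  0.0571] jaw 150.46 z [ 0.002 -0.001 -1.   ] [-0.3 -0.8 -5.5] 0.039
```

View pics/side4_c.png

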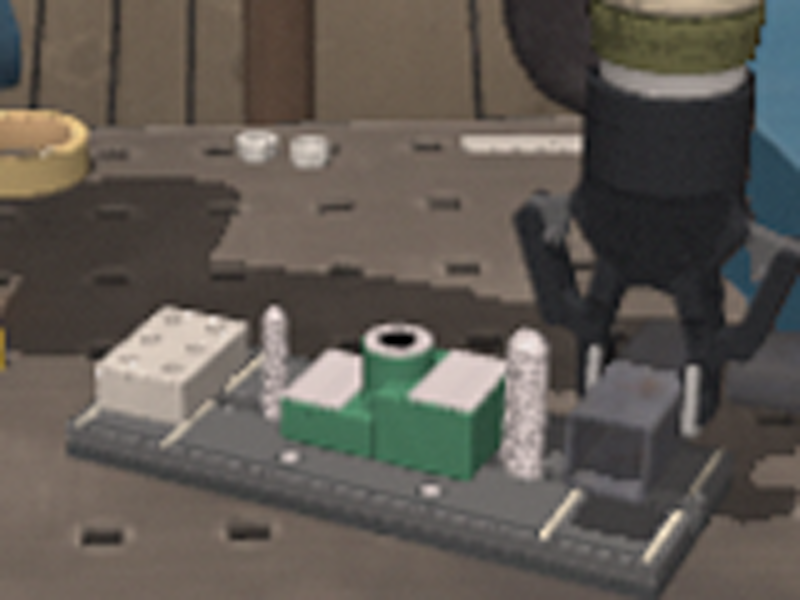

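View pics/top4_c.png

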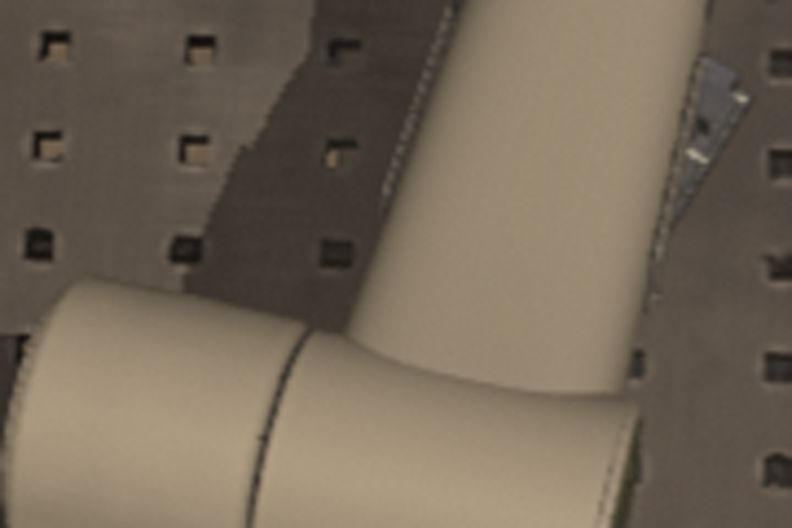

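Request:
jog_arm([
  [-0.0008,0.0004,-0.01,0,0,0],
  [0,0,-0.008,0,0,0],
  [0,0,-0.004,0,0,0],
  [0,0,-0.002,0,0,0],
  [0,0,-0.0015,0,0,0],
  [0,0,0,0,0,0],
  [0,0,0,0,0,0],
  [0,0,0,0,0,0],
  [0,0,0,0,0,0],
  [0,0,0,0,0,0],
])

```text
clock: 15.5
tcp_pos: [0.6845, -0.0537, 0.0313]
orientation: [0.002, -0.503, 0.864, -0.003]
wrist_force: [6.0, -5.0, -2.8]
finger_gap: 0.0388
```

Request:
jog_arm([
  [0,0,0,0,0,0],
  [0,0,0,0,0,0],
  [0,0,0,0,0,0],
  [0,0,0,0,0,0],
  [0,0,0,0,0,0],
  [0,0,0.005,0,0,0],
  [0,0,0.015,0,0,0],
  [0,0,0.03,0,0,0],
  [0,0,0.04,0,0,0],
  [0,0,0.03,0,0,0],
], hand=0.57)

```text
clock: 16.5
tcp_pos: [0.6824, -0.052, 0.153]
orientation: [0.001, -0.503, 0.864, -0.001]
wrist_force: [0.4, -0.0, -0.0]
finger_gap: 0.0488
```

Request:
jog_arm([
  [-0.0212,-0.0256,0,0,0,-8],
  [-0.0212,-0.0256,0,0,0,-8],
  [-0.0212,-0.0256,0,0,0,-8],
  [-0.0212,-0.0256,0,0,0,-8],
  [-0.0212,-0.0256,0,0,0,-8],
  [-0.0212,-0.0256,0,0,0,-8],
  [-0.0212,-0.0256,0,0,0,-8],
  [-0.0212,-0.0256,0,0,0,-8],
  [-0.0212,-0.0256,0,0,0,-8],
  [-0.0212,-0.0256,0,0,0,-8],
], hand=1)

```text
clock: 17.5
tcp_pos: [0.469, -0.3091, 0.1509]
orientation: [0.001, 0.173, 0.985, -0.0]
wrist_force: [-0.0, 0.8, 0.4]
finger_gap: 0.0854
```

Request:
jog_arm([
  [0,0,-0.02,0,0,-7],
  [0,0,-0.03,0,0,-7],
  [0,0,-0.03,0,0,-5.5],
  [0,0,-0.02,0,0,0],
  [0,0,0,0,0,0],
  [0,0,0,0,0,0],
  [0,0,0,0,0,0],
  [0,0,0,0,0,0],
  [0,0,0,0,0,0],
  [0,0,0,0,0,0],
])

```text
clock: 18.5
tcp_pos: [0.47, -0.3082, 0.051]
orientation: [0.001, 0.334, 0.943, -0.0]
wrist_force: [-0.2, 0.5, 0.0]
finger_gap: 0.0853
```

```bash
python3 snap.py 5 side,250,260,390,360,5.7 top,230,150,430,300,4
```

```text
18.6 [ 0.4697 -0.308   0.0507] jaw 50.96 z [ 0. -0. -1.] [ 0.3  1.1 -0.2] 0.0851
```

View pics/side5_c.png

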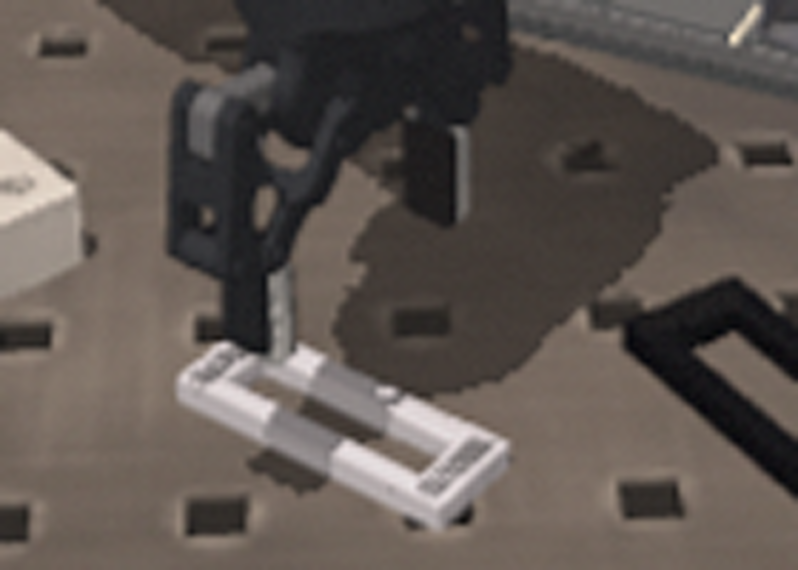

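View pics/top5_c.png

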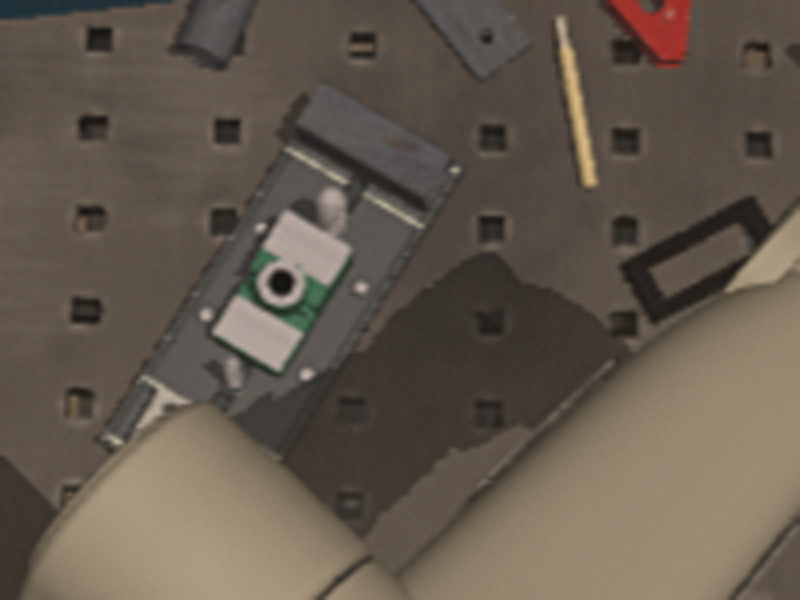

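```bash
python3 - <<'E'
from fit import *
r=fit([("top",T([(322,86),(462,165),(433,208),(295,130)],4,230,150))],.04,.11,.06);print(r.x.round(4),np.degrees(r.x[2])%180,r.fun.round(1))
d=r.x[:2]-[.5726,.010];a=np.radians(-29.5);print(d@[np.cos(a),np.sin(a)],d@[-np.sin(a),np.cos(a)])
a=np.radians(50.96);d=np.array([np.cos(a),np.sin(a),0])*.0425
for s in(1,-1):print((w2px('side',np.array([.4698,-.308,.0507+.013])+s*d)-[250,260])*5.7)
for p in ([.4702,-.3082,.01],[.4663,-.305,.01]):print((w2px('side',p)-[250,260])*5.7)
E
```

```text
[ 0.68   -0.0555  2.6337] 150.9005131116136 [-0.9 -0.2  0.9  0.7  1.2  0.5 -1.2 -0.9]
0.12575602349407158 -0.004148082790876268
[422.60010071 220.72522587]
[263.36247335 347.45313135]
[350.17024331 412.11311601]
[338.35224256 406.45551651]
```

Request:
jog_arm([
  [0,0,-0.015,0,0,0],
  [0,0,-0.015,0,0,0],
  [0,0,-0.01,0,0,0],
  [0,0,-0.006,0,0,0],
  [0,0,-0.003,0,0,0],
  [0,0,0,0,0,0],
  [0,0,0,0,0,0],
  [0,0,0,0,0,0],
  [0,0,0,0,0,0],
  [0,0,0,0,0,0],
])

```text
clock: 19.6
tcp_pos: [0.4697, -0.308, 0.0016]
orientation: [0.0, 0.334, 0.943, -0.0]
wrist_force: [0.2, -0.4, 0.3]
finger_gap: 0.0856
```

Request:
jog_arm([
  [0,0,0,0,0,0],
  [0,0,0,0,0,0],
  [0,0,0,0,0,0],
  [0,0,0,0,0,0],
  [0,0,0,0,0,0],
  [0,0,0,0,0,0],
  [0,0,0,0,0,0],
  [0,0,0,0,0,0],
  [0,0,0,0,0,0],
  [0,0,0,0,0,0],
], hand=0, force=50)

```text
clock: 20.6
tcp_pos: [0.4697, -0.3083, 0.0017]
orientation: [0.0, 0.334, 0.942, -0.0]
wrist_force: [-0.9, -0.4, 5.3]
finger_gap: 0.0374
```

```bash
python3 snap.py 6 side,250,260,390,360,5.7
```

```text
20.7 [ 0.4697 -0.3083  0.0017] jaw 50.95 z [ 0.    -0.001 -1.   ] [-2.2 -0.3  6. ] 0.0373
```

View pics/side6_c.png

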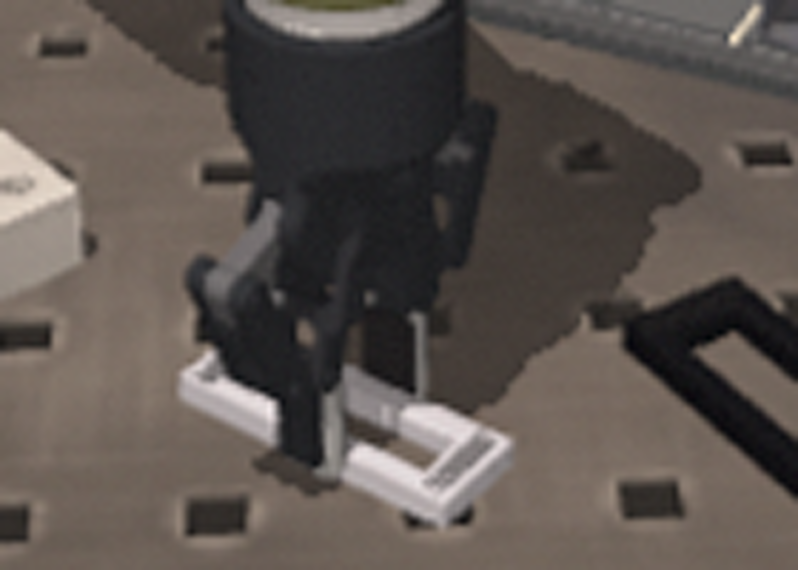

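Request:
jog_arm([
  [0,0,0.02,0,0,0],
  [0,0,0.04,0,0,0],
  [0,0.02,0.04,0,0,0],
  [0.003,0.04,0.023,0,0,2],
  [0.003,0.04,0,0,0,2],
  [0.003,0.04,0,0,0,2],
  [0.005,0.04,0,0,0,2],
  [0.005,0.04,0,0,0,1.6],
  [0.005,0.04,0,0,0,0],
  [0.005,0.04,0,0,0,0],
])

```text
clock: 21.7
tcp_pos: [0.4979, -0.0059, 0.1235]
orientation: [-0.001, 0.254, 0.967, 0.0]
wrist_force: [1.6, -0.2, -2.2]
finger_gap: 0.0372
```

Request:
jog_arm([
  [0.0025,0.03,0,0,0,0],
  [0,0.02,0,0,0,0],
  [0,0.0086,0,0,0,0],
  [0,0,-0.015,0,0,0],
  [0,0,0,0,0,0],
  [0,0,0,0,0,0],
  [0,0,0,0,0,0],
  [0,0,0,0,0,0],
  [0,0,0,0,0,0],
  [0,0,0,0,0,0],
])

```text
clock: 22.7
tcp_pos: [0.5012, 0.0505, 0.1096]
orientation: [0.0, 0.254, 0.967, 0.0]
wrist_force: [0.0, 0.7, -1.7]
finger_gap: 0.0373
```

```bash
python3 snap.py 7 side,270,140,410,260,5.7 top,230,150,430,300,4
```

```text
22.8 [0.5012 0.0506 0.1095] jaw 60.54 z [ 0.  0. -1.] [ 0.3 -0.1 -1.6] 0.0372
```

View pics/side7_c.png

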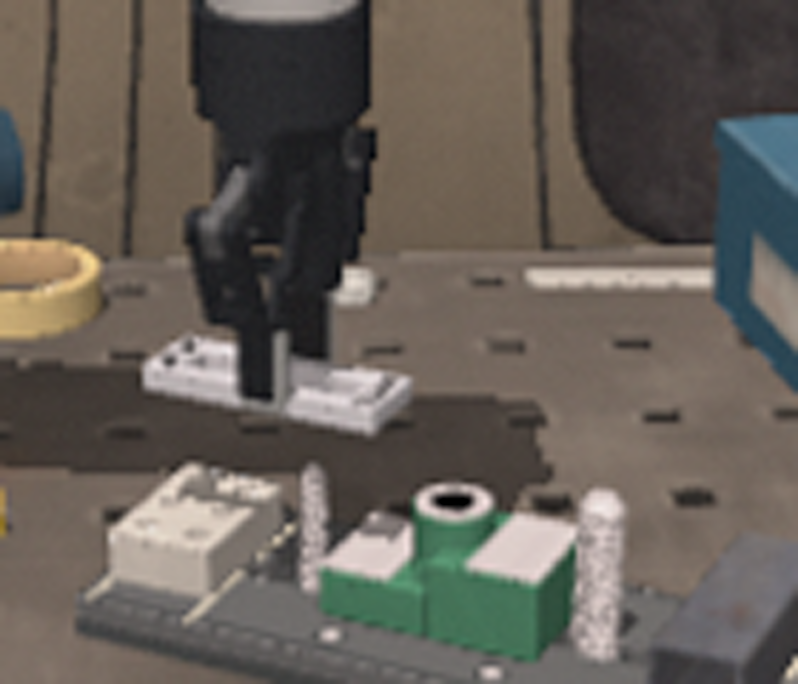

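View pics/top7_c.png

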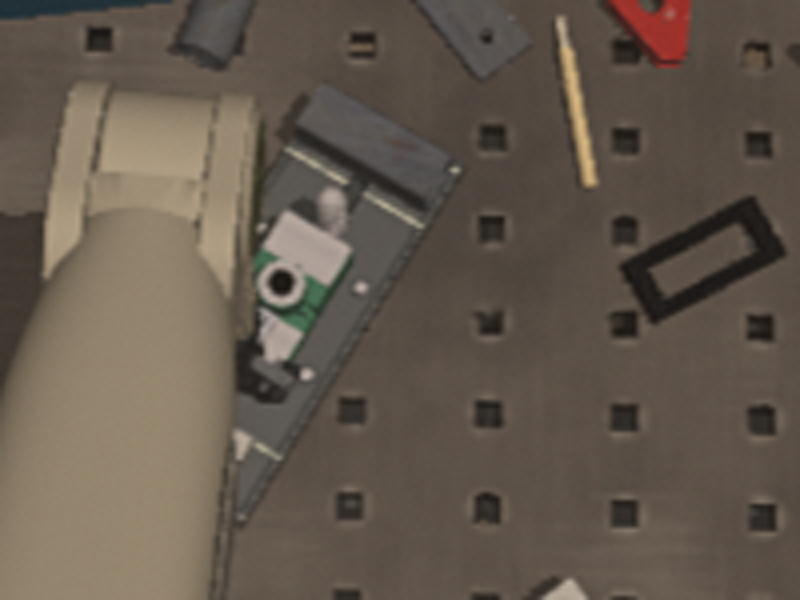

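```bash
python3 - <<'E'
from h import *
a=cv2.imread('pics/top0.png');
c=[a[228:258,272:302],a[188:218,297:327]]
s=cv2.imread('pics/side0.png');c+=[s[215:245,310:340],s[220:250,362:392]]
cv2.imwrite('pics/studs.png',cv2.resize(np.vstack([np.hstack(c[:2]),np.hstack(c[2:])]),None,fx=10,fy=10,interpolation=cv2.INTER_CUBIC))
E
```

```text
(no output)
```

View pics/studs.png

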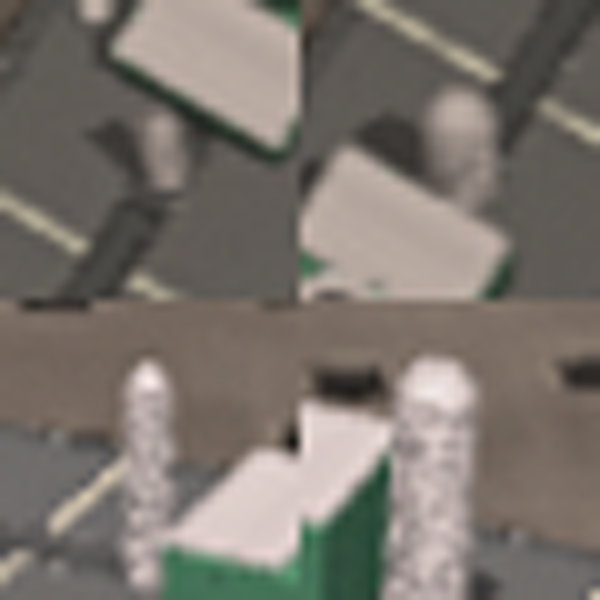

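```bash
python3 - <<'E'
from h import *
print('fit low',[.5726-.068*.8704,.01+.068*.4924],'high',[.5726+.068*.8704,.01-.068*.4924])
print('low top tip',px2w('top',287.25,240.25,.076),'base',px2w('top',288.35,244.8,.022),'side',px2w('side',324.55,221.3,.077))
print('high top',px2w('top',312.35,199.6,.088),'side',px2w('side',375.25,226,.091))
for z in(.02,.05,.078):
  print(z,(w2px('side',[.5134,.0435,z])-[310,215])*10+[0,300],(w2px('top',[.5134,.0435,z])-[272,228])*10)
  z+=.01;print(z,(w2px('side',[.6318,-.0235,z])-[362,220])*10+[300,300],(w2px('top',[.6318,-.0235,z])-[297,188])*10+[300,0])
E
```

```text
fit low [0.5134128, 0.04348320000000001] high [0.6317872, -0.023483200000000003]
low top tip [0.51387188 0.04420317 0.076     ] base [0.51227819 0.04397465 0.022     ] side [0.5137854  0.04348651 0.077     ]
high top [ 0.63107776 -0.02328662  0.088     ] side [ 0.63229619 -0.01979793  0.091     ]
0.02 [145.22366844 562.79019637] [165.64735767 165.70205387]
0.03 [421.02076343 590.38686294] [457.02738414 169.84870169]
0.05 [144.57159688 458.80184371] [159.99544195 143.80875732]
0.060000000000000005 [426.70338506 481.90520359] [455.65238255 141.21527217]
0.078 [143.94847414 359.43007252] [154.5371102  122.66532884]
0.088 [432.14048862 378.11050216] [454.32487436 113.57085889]
```

```bash
python3 - <<'E'
from fit import *
r=fit([("side",T([(195,336),(411,378),(370,420),(143,368)],5.7,270,140))],.112,.039,.1178);print(r.x.round(4),np.degrees(r.x[2])%180,r.fun.round(1))
d=r.x[:2]-[.5136,.0438];a=np.radians(-29.5);print(d@[np.cos(a),np.sin(a)],d@[-np.sin(a),np.cos(a)])
E
```

```text
[0.4988 0.0511 2.5813] 147.89545785009312 [ 0.4 -0.3 -0.6  0.   0.2  1.  -0.1 -0.7]
-0.016480077579393973 -0.0009128709844582668
```

Request:
jog_arm([
  [-0.001,0.0005,-0.01,0,0,0],
  [0,0,-0.01,0,0,0],
  [0,0,-0.01,0,0,0],
  [0,0,-0.01,0,0,0],
  [0,0,-0.008,0,0,0],
  [0,0,0,0,0,0],
  [0,0,0,0,0,0],
  [0,0,0,0,0,0],
  [0,0,0,0,0,0],
  [0,0,0,0,0,0],
])

```text
clock: 23.8
tcp_pos: [0.5004, 0.0512, 0.0617]
orientation: [0.0, 0.254, 0.967, 0.0]
wrist_force: [-0.5, 0.3, -2.3]
finger_gap: 0.0377
```

```bash
python3 snap.py 8 side,270,140,410,260,5.7
```

```text
23.9 [0.5003 0.0512 0.0616] jaw 60.55 z [ 0.001  0.    -1.   ] [ 0.4 -0.4 -1. ] 0.0368
```

View pics/side8_c.png

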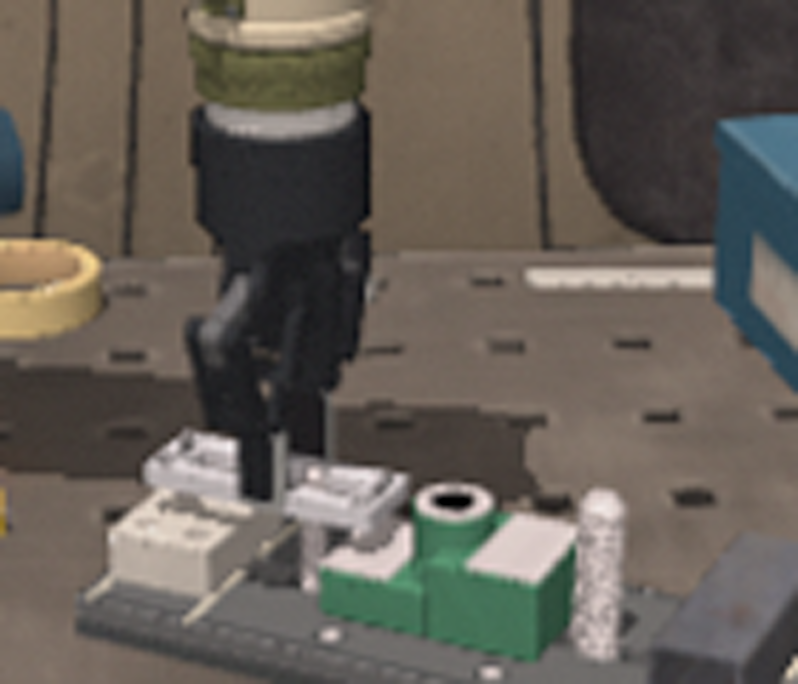

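Stud is in the slot with no contact force. Lower by 14 mm more and release.

Request:
jog_arm([
  [0,0,-0.005,0,0,0],
  [0,0,-0.004,0,0,0],
  [0,0,-0.002,0,0,0],
  [0,0,-0.0015,0,0,0],
  [0,0,-0.001,0,0,0],
  [0,0,0,0,0,0],
  [0,0,0,0,0,0],
  [0,0,0,0,0,0],
  [0,0,0,0,0,0],
  [0,0,0,0,0,0],
])

```text
clock: 24.9
tcp_pos: [0.5001, 0.0512, 0.0479]
orientation: [0.0, 0.254, 0.967, 0.0]
wrist_force: [-0.5, -1.1, -2.1]
finger_gap: 0.0376
```

Request:
jog_arm([
  [0,0,0,0,0,0],
  [0,0,0,0,0,0],
  [0,0,0,0,0,0],
  [0,0,0,0,0,0],
  [0,0,0,0,0,0],
  [0,0,0.005,0,0,0],
  [0,0,0.02,0,0,0],
  [0,0,0.03,0,0,0],
  [0,0,0.04,0,0,0],
  [0,0,0.01,0,0,0],
], hand=0.7)

```text
clock: 25.9
tcp_pos: [0.5025, 0.0511, 0.1574]
orientation: [0.003, 0.254, 0.967, 0.001]
wrist_force: [1.5, -0.9, 0.0]
finger_gap: 0.0598
```

```bash
python3 snap.py 9 side,270,140,410,260,5.7
```

```text
26.0 [0.5017 0.0511 0.1551] jaw 60.56 z [ 0.005 -0.    -1.   ] [-0.6  0.1  0. ] 0.0601
```

View pics/side9_c.png

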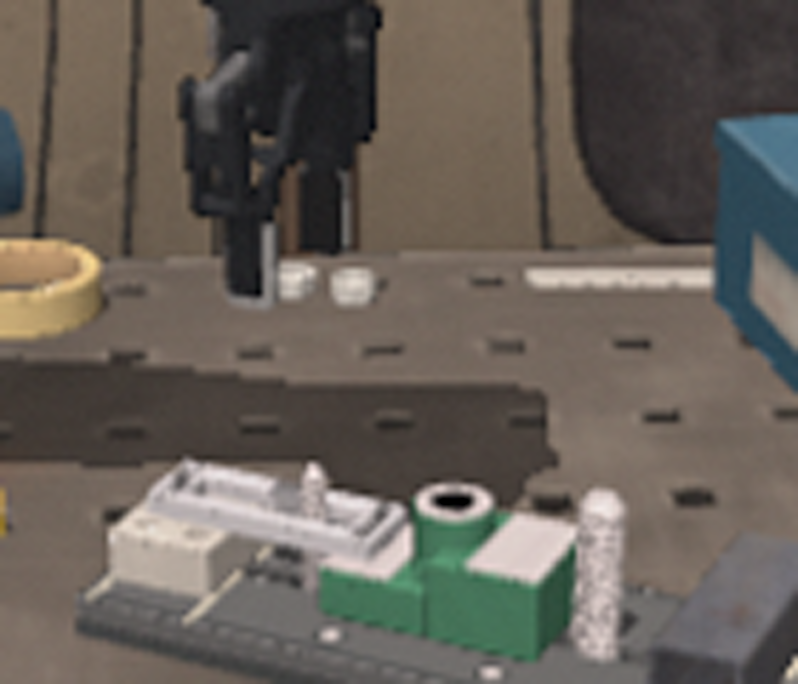

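Request:
jog_arm([
  [0.0112,-0.034,0,0,0,-4],
  [0.0112,-0.0345,0,0,0,-4],
  [0.0112,-0.0345,0,0,0,-4],
  [0.0112,-0.0345,0,0,0,-4],
  [0.0112,-0.0345,0,0,0,-4],
  [0.0115,-0.035,0,0,0,-4],
  [0.0115,-0.035,0,0,0,-4],
  [0.0115,-0.035,0,0,0,-3],
  [0.0115,-0.035,0,0,0,0],
  [0.0115,-0.0346,0,0,0,0],
], hand=1)

```text
clock: 27.0
tcp_pos: [0.6129, -0.2964, 0.1504]
orientation: [-0.002, 0.504, 0.864, 0.0]
wrist_force: [1.1, 0.1, 0.1]
finger_gap: 0.0855
```

Request:
jog_arm([
  [0,0,-0.02,0,0,0],
  [0,0,-0.04,0,0,0],
  [0,0,-0.04,0,0,0],
  [0,0,0,0,0,0],
  [0,0,0,0,0,0],
  [0,0,0,0,0,0],
  [0,0,0,0,0,0],
  [0,0,0,0,0,0],
  [0,0,0,0,0,0],
  [0,0,0,0,0,0],
])

```text
clock: 28.0
tcp_pos: [0.6139, -0.2955, 0.0536]
orientation: [0.001, 0.503, 0.864, 0.0]
wrist_force: [0.5, 0.1, 0.7]
finger_gap: 0.0853
```

```bash
python3 snap.py 10 side,310,250,450,350,5.7 top,230,150,430,300,4
```

```text
28.1 [ 0.6136 -0.2955  0.0531] jaw 29.55 z [ 0. -0. -1.] [ 0.5 -0.3  1.4] 0.0853
```

View pics/side10_c.png

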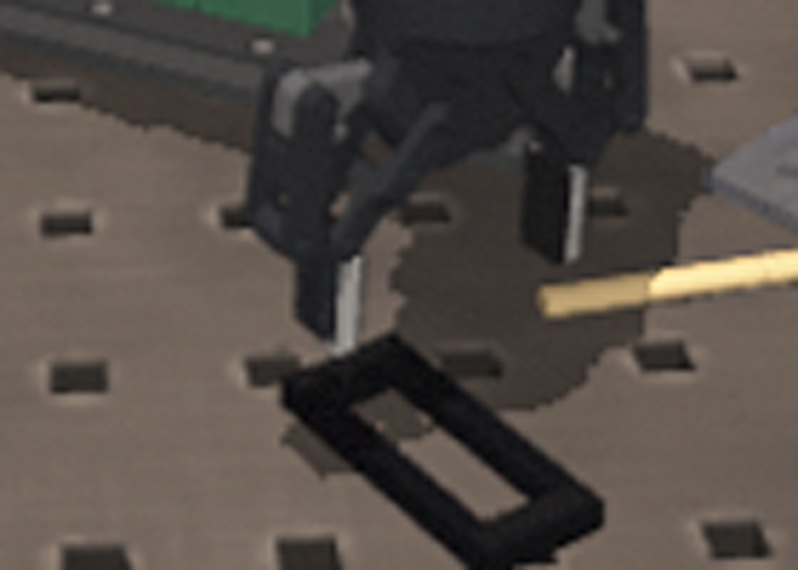

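View pics/top10_c.png

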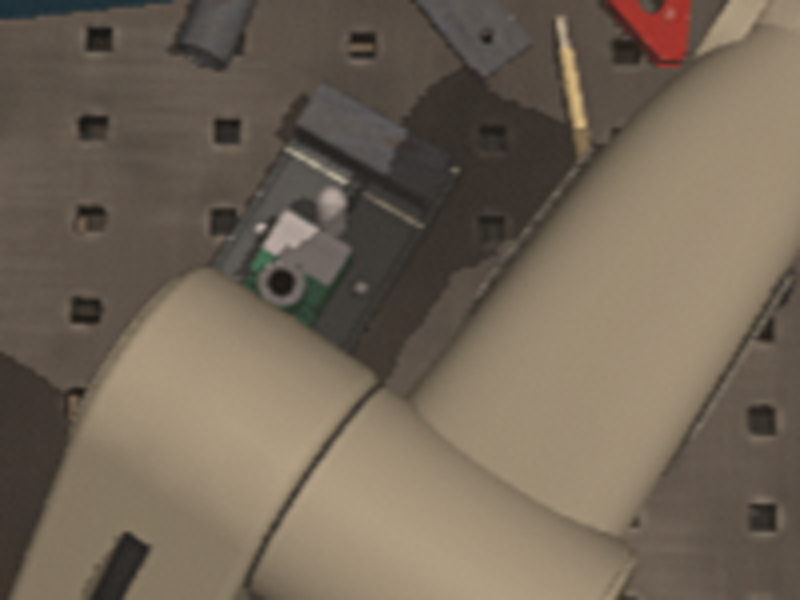

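Request:
jog_arm([
  [0,0,-0.015,0,0,0],
  [0,0,-0.015,0,0,0],
  [0,0,-0.011,0,0,0],
  [0,0,-0.007,0,0,0],
  [0,0,-0.003,0,0,0],
  [0,0,0,0,0,0],
  [0,0,0,0,0,0],
  [0,0,0,0,0,0],
  [0,0,0,0,0,0],
  [0,0,0,0,0,0],
])

```text
clock: 29.1
tcp_pos: [0.6138, -0.2956, 0.0023]
orientation: [0.0, 0.503, 0.864, 0.0]
wrist_force: [-0.4, -0.5, 0.3]
finger_gap: 0.0857
```

Request:
jog_arm([
  [0,0,0,0,0,0],
  [0,0,0,0,0,0],
  [0,0,0,0,0,0],
  [0,0,0,0,0,0],
  [0,0,0,0,0,0],
  [0,0,0,0,0,0],
  [0,0,0,0,0,0],
  [0,0,0,0,0,0],
  [0,0,0,0,0,0],
  [0,0,0,0,0,0],
], hand=0, force=50)

```text
clock: 30.1
tcp_pos: [0.6135, -0.2958, 0.0024]
orientation: [0.0, 0.503, 0.864, -0.0]
wrist_force: [-2.0, -0.8, 6.7]
finger_gap: 0.0482
```

```bash
python3 snap.py 11 side,310,250,450,350,5.7
```

```text
30.2 [ 0.6135 -0.2958  0.0023] jaw 29.54 z [ 0.    -0.001 -1.   ] [-1.8 -0.7  4.3] 0.0484
```

View pics/side11_c.png

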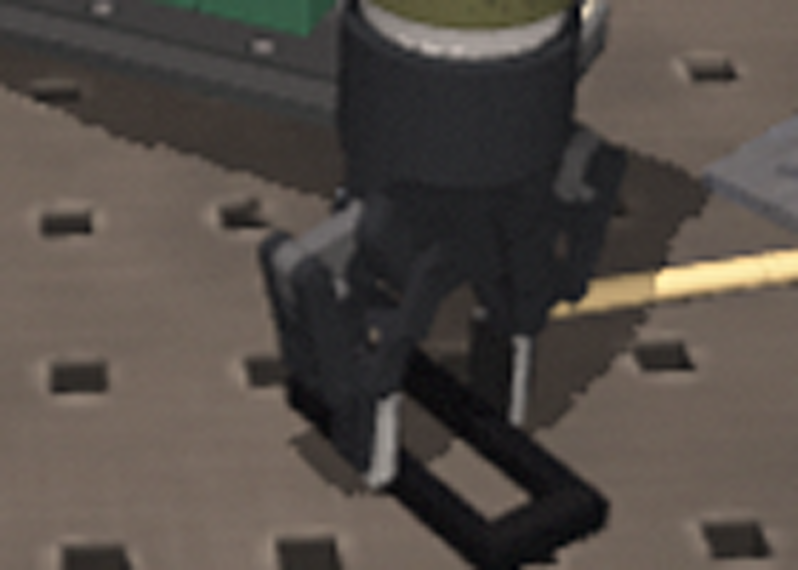

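Request:
jog_arm([
  [0,0,0.02,0,0,0],
  [0,0,0.04,0,0,0],
  [0,0,0.04,0,0,0],
  [0,0.01,0.035,0,0,5],
  [0.003,0.035,0,0,0,5],
  [0.005,0.04,0,0,0,5],
  [0.005,0.04,0,0,0,5],
  [0.005,0.04,0,0,0,5],
  [0.005,0.04,0,0,0,6],
  [0.005,0.03,0,0,0,0],
])

```text
clock: 31.2
tcp_pos: [0.6407, -0.0573, 0.1354]
orientation: [-0.001, 0.252, 0.968, 0.001]
wrist_force: [-0.5, -0.2, -3.6]
finger_gap: 0.0482
```

Request:
jog_arm([
  [0.0012,0.02,0,0,0,0],
  [0,0.0112,0,0,0,0],
  [0,0,-0.01,0,0,0],
  [0,0,-0.005,0,0,0],
  [0,0,0,0,0,0],
  [0,0,0,0,0,0],
  [0,0,0,0,0,0],
  [0,0,0,0,0,0],
  [0,0,0,0,0,0],
  [0,0,0,0,0,0],
])

```text
clock: 32.2
tcp_pos: [0.6429, -0.0294, 0.1221]
orientation: [0.0, 0.254, 0.967, 0.0]
wrist_force: [0.1, -0.9, -2.5]
finger_gap: 0.0485
```

```bash
python3 snap.py 12 side,290,140,430,260,5.7
```

```text
32.3 [ 0.6428 -0.0292  0.122 ] jaw 60.55 z [ 0.  0. -1.] [ 0.1 -0.6 -2.6] 0.0483
```

View pics/side12_c.png

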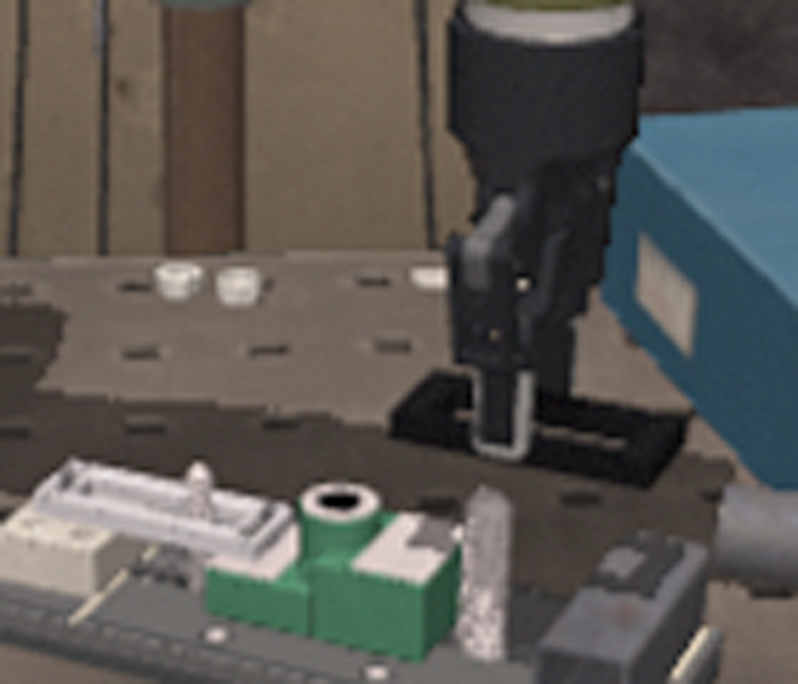

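```bash
python3 - <<'E'
from fit import *
r=fit([("side",T([(437,371),(690,411),(646,468),(391,414)],5.7,290,140))],.112,.05,.1317);print(r.x.round(4),np.degrees(r.x[2])%180,r.fun.round(1))
for st in([.6316,-.0233],[.6322,-.0215]):
  d=r.x[:2]-st;a=np.radians(-29.5);print(d@[np.cos(a),np.sin(a)],d@[-np.sin(a),np.cos(a)])
d=np.array([.6428,-.0292])-[.6316,-.0233];print(d@[np.cos(a),np.sin(a)],d@[-np.sin(a),np.cos(a)])
E
```

```text
[ 0.6493 -0.0319  2.6108] 149.5854736478503 [-0.5 -0.4 -0.2 -0.4 -0.   1.2  0.6 -0.6]
0.019623398536623184 0.0012302778618535721
0.019987547527245544 -0.0006318165269002976
0.012653282799137322 0.00038004526711341843
```

Request:
jog_arm([
  [-0.0013,0.0005,-0.005,0,0,0],
  [0,0,-0.01,0,0,0],
  [0,0,-0.01,0,0,0],
  [0,0,-0.01,0,0,0],
  [0,0,-0.009,0,0,0],
  [0,0,0,0,0,0],
  [0,0,0,0,0,0],
  [0,0,0,0,0,0],
  [0,0,0,0,0,0],
  [0,0,0,0,0,0],
])

```text
clock: 33.3
tcp_pos: [0.6418, -0.0288, 0.0784]
orientation: [0.001, 0.254, 0.967, 0.0]
wrist_force: [-0.1, -0.5, -4.0]
finger_gap: 0.0482
```

```bash
python3 snap.py 13 side,290,140,430,260,5.7
```

```text
33.4 [ 0.6417 -0.0287  0.0782] jaw 60.55 z [ 0.001 -0.    -1.   ] [ 0.7  0.5 -2.9] 0.048
```

View pics/side13_c.png

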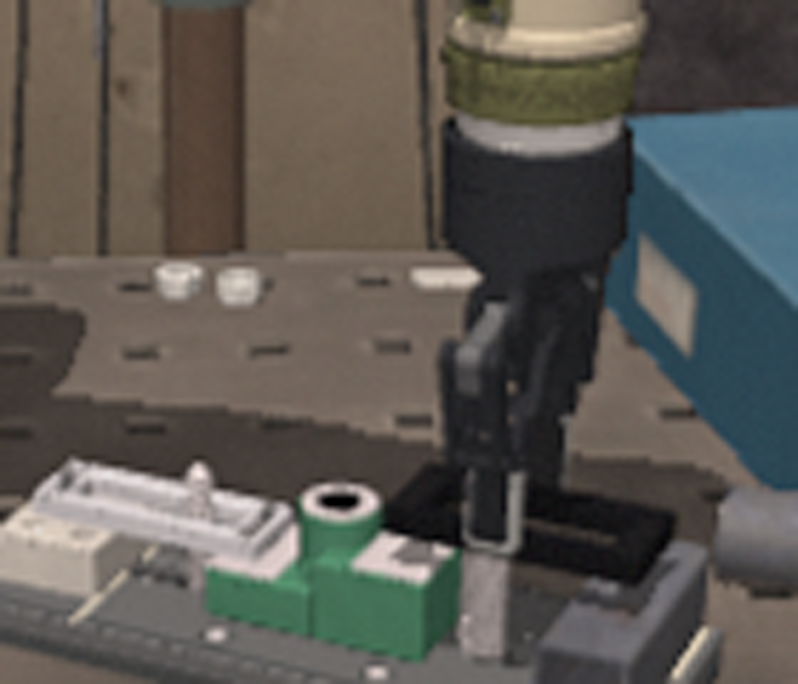

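Request:
jog_arm([
  [0,0,-0.005,0,0,0],
  [0,0,-0.005,0,0,0],
  [0,0,-0.0025,0,0,0],
  [0,0,-0.0015,0,0,0],
  [0,0,-0.0005,0,0,0],
  [0,0,0,0,0,0],
  [0,0,0,0,0,0],
  [0,0,0,0,0,0],
  [0,0,0,0,0,0],
  [0,0,0,0,0,0],
])

```text
clock: 34.4
tcp_pos: [0.6415, -0.0287, 0.0634]
orientation: [0.0, 0.254, 0.967, 0.0]
wrist_force: [0.3, -0.2, -3.4]
finger_gap: 0.0483
```

Request:
jog_arm([
  [0,0,0,0,0,0],
  [0,0,0,0,0,0],
  [0,0,0,0,0,0],
  [0,0,0,0,0,0],
  [0,0,0,0,0,0],
  [0,0,0.005,0,0,0],
  [0,0,0.02,0,0,0],
  [0,0,0.03,0,0,0],
  [0,0,0.04,0,0,0],
  [0,0,0.02,0,0,0],
], hand=0.8)

```text
clock: 35.4
tcp_pos: [0.6428, -0.0289, 0.1824]
orientation: [0.002, 0.254, 0.967, 0.0]
wrist_force: [0.0, 0.3, 0.2]
finger_gap: 0.0682
```

Request:
jog_arm([
  [-0.01,-0.03,0.01,0,0,0],
  [-0.02,-0.04,0.01,0,0,0],
  [-0.02,-0.04,0,0,0,0],
  [-0.02,-0.04,0,0,0,0],
  [-0.02,-0.04,0,0,0,0],
  [-0.02,-0.04,0,0,0,0],
  [-0.02,-0.02,0,0,0,0],
  [0,0,0,0,0,0],
  [0,0,0,0,0,0],
  [0,0,0,0,0,0],
])

```text
clock: 36.4
tcp_pos: [0.512, -0.2781, 0.1986]
orientation: [0.0, 0.254, 0.967, 0.0]
wrist_force: [-0.3, -0.2, -0.2]
finger_gap: 0.0683
```

```bash
python3 snap.py 14 side,270,160,430,280,5 top,230,150,390,270,5
```

```text
36.5 [ 0.5122 -0.2777  0.1984] jaw 60.66 z [ 0.  0. -1.] [0.6 0.5 0.5] 0.0682
```

View pics/side14_c.png

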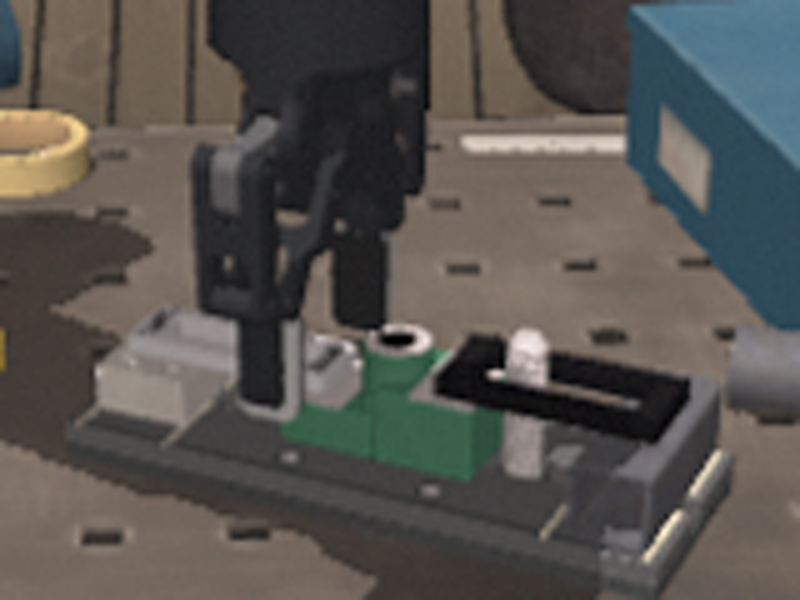

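View pics/top14_c.png

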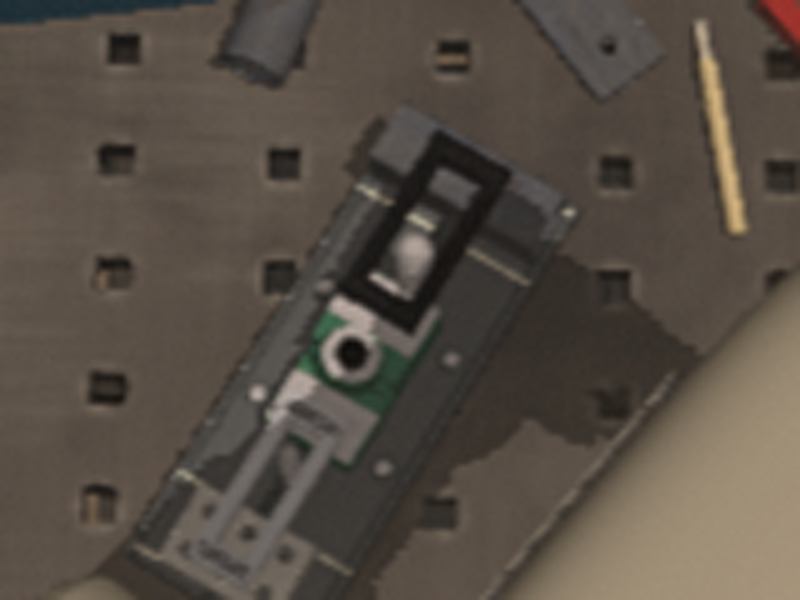

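```bash
python3 - <<'E'
from fit import *
a=np.radians(-29.5);u=np.array([np.cos(a),np.sin(a)]);v=np.array([-np.sin(a),np.cos(a)])
for nm,o,L,W,z in(('wide',("top",T([(436,132),(512,175),(413,331),(341,287)],5,230,150)),.112,.05,.072),('nar',("top",T([(275,400),(343,437),(252,592),(189,550)],5,230,150)),.112,.039,.055),('wideS',("side",T([(472,337),(690,380),(655,432),(438,387)],5,270,160)),.112,.05,.072)):
    r=fit([o],L,W,z);d=r.x[:2]-[.5726,.01];print(nm,(d@u).round(4),(d@v).round(4),np.degrees(r.x[2])%180,r.fun.round(1))
E
python3 snap.py 15
```

```text
wide 0.0846 0.0025 150.59209329498714 [-0.1  0.5 -0.6  0.6  0.5 -0.5  0.2 -0.6]
nar -0.0917 0.0031 152.29122946788272 [-1.3  0.7 -0.6  2.5  1.9 -1.1  0.1 -2.1]
wideS 0.0877 -0.0046 151.13564073716864 [-1.  -1.1 -0.1  0.6  0.2  0.9  0.8 -0.5]
36.6 [ 0.5121 -0.2777  0.1983] jaw 60.66 z [ 0.  0. -1.] [-0.2 -0.2  0.3] 0.0684
```

Request:
jog_arm([
  [0,-0.03,0.01,0,0,0],
  [-0.01,-0.03,0.01,0,0,0],
  [-0.01,-0.03,0.01,0,0,0],
  [-0.01,-0.03,0.01,0,0,0],
  [-0.01,-0.02,0.01,0,0,0],
  [0,0,0,0,0,0],
  [0,0,0,0,0,0],
  [0,0,0,0,0,0],
  [0,0,0,0,0,0],
  [0,0,0,0,0,0],
])

```text
clock: 37.6
tcp_pos: [0.4719, -0.4176, 0.2481]
orientation: [-0.0, 0.253, 0.967, 0.0]
wrist_force: [0.1, 0.8, 0.8]
finger_gap: 0.0683
```

```bash
python3 snap.py 16 side,270,160,430,280,5 top,230,190,330,290,6
```

```text
37.7 [ 0.4718 -0.418   0.2482] jaw 60.61 z [-0.  0. -1.] [-0.1 -0.5  0.5] 0.068
```

View pics/top16_c.png

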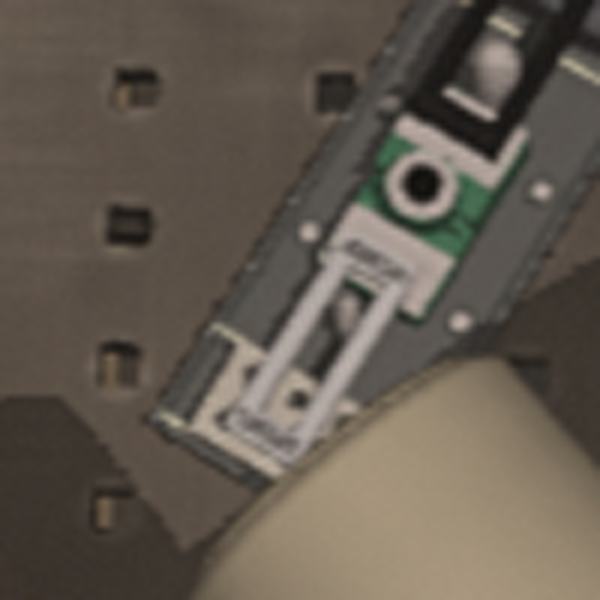

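View pics/side16.png

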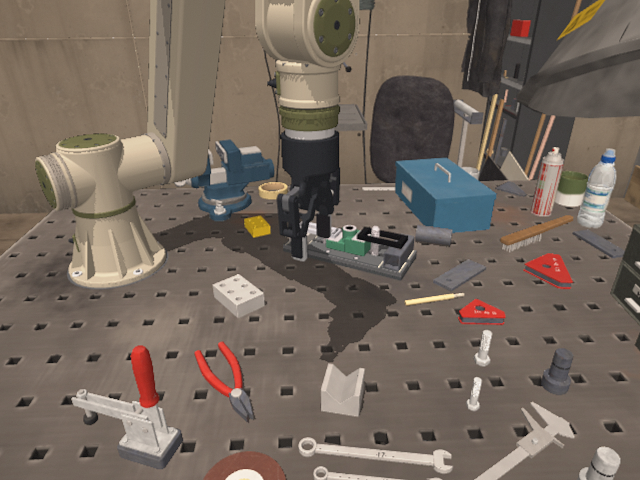

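```bash
python3 - <<'E'
from fit import *
a=np.radians(-29.5);u=np.array([np.cos(a),np.sin(a)]);v=np.array([-np.sin(a),np.cos(a)])
for nm,o,z in(('T',("top",T([(343,234),(416,275),(301,458),(231,414)],6,230,190)),.055),('S',("side",T([(185,458),(408,508),(370,553),(150,498)],5.7,270,140)),.055)):
    r=fit([o],.112,.039,z);d=r.x[:2]-[.5726,.01];print(nm,(d@u).round(4),(d@v).round(4),np.degrees(r.x[2])%180,r.fun.round(1))
E
python3 -c "
from workcell import *
print(hand_in())"
```

```text
T -0.0869 0.0033 150.66484460250837 [-0.8  1.2 -0.9  1.6  1.1 -1.4  0.6 -1.5]
S -0.0857 -0.0011 150.28663636881666 [-0.6 -0.2  0.6  1.  -0.   0.5  0.  -1.1]
the job is handed in; nothing more can be done
None
```

Both packings and both straps are in place, and I handed the job in at about 37.7 s on the robot clock. The hand-in gave no verdict.

The table gives distances from each part's target point, estimated from the pictures after release, in fixture axes. The block's angle is its rotation off crosswise, and the others are off the fixture axes.

| Part | Along (x) | Across (y) | Angle | Limit |
|---|---|---|---|---|
| Drilled block at the low pad | about 2 mm | about 0.5 mm | 2.6° | 15 mm / 15 mm / 11.5° |
| Square tube at the high pad | under 1 mm | about 4 mm | 0.4° | 15 mm / 15 mm / 11.5° |
| Narrow strap on the thin stud | about 1 mm | 1–3 mm | about 1° | 15 mm / 10 mm / 11.5° |
| Wide strap on the thick stud | about 1–2 mm | 3–5 mm | 1–2° | 15 mm / 10 mm / 11.5° |

- **Fit:** In the pictures both straps lie flat on foot and packing with the stud through the slot. Strap height and levelness were judged by eye and from the release height, not measured separately.
- **Handling:** The largest wrist force reported was about 16 N. The V block looked unmoved by eye; I did not measure it. At hand-in the gripper was empty and well clear.
- **Disagreements:** The two cameras disagreed by 3–7 mm across for the same part, which is more than the stated 2 mm calibration. I relied mostly on the top view. One early reading of the narrow strap put it 6 mm off along, but the arm was partly hiding it, and a clearer picture gave about 1 mm.

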